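# Lay out an imaging relay on the optical table

### The job

Lay out the imaging relay on the optical table, in one straight line between the fixed lamp and the fixed camera: from lamp to camera, first the green sample holder, then the blue lens, then the iris, then the red lens. Space them 80 mm apart, post centre to post centre (so the six posts are evenly spaced from lamp to camera), upright, each plate square to the beam, either face forward. Tip nothing over, and leave the white mirror mount, the wafer box and the hex driver where they are.

Things in the scene. Friction and masses are not known exactly. Their poses are not given: they have to be found in the camera images.
- lamp: Fixed LED lamp: dark grey finned cylinder (47 mm dia., lying level, top 99 mm above the table) with a bright round window in front, on a post with round steel foot (46 mm dia.). Origin: centre of the foot's underside, on the table. x: the way the light shines, towards the camera; z up. The housing spans x -62 to +22 mm; the beam is 75 mm above the table.
- camera: Fixed camera: dark blue ribbed 40 mm cube (top 96 mm above the table) with a round aluminium nose towards the lamp, on a post with round steel foot (46 mm dia.). Origin: centre of the foot's underside, on the table, always 400 mm from the lamp's origin along the lamp's x. x points away from the lamp, z up; it spans x -15 to +42 mm.
- sample_holder: Loose, about 0.28 kg: upright square GREEN plate, 41 x 41 x 12 mm, a dark chip on each face, on a black 25 mm post (to z 46 mm) with round steel foot (46 mm dia., 10 mm high). Origin: centre of the foot's underside. x normal to the plate (optical axis), y across it, z up. The plate spans y -20.5 to 20.5, z 55 to 96 mm: grip its two side edges (along y), at about z 75 mm.
- blue_lens: Loose lens, about 0.28 kg: same plate size and height, post, foot, origin and axes as the sample holder, but the plate is BLACK and a BLUE round barrel (30 mm dia., 36 mm long along x) passes through its middle, with glass at both ends. Grip the plate's side edges (along y).
- iris: Loose iris diaphragm, about 0.28 kg: same plate size and height, post, foot, origin and axes as the sample holder, but the plate is BLACK with a steel disc (33 mm dia., 17 mm thick) with a small black hole, and a thin steel lever with a WHITE ball stands up from the top edge to z 113 mm. Grip the plate's side edges (along y).
- red_lens: Loose lens exactly like the blue one, but with a RED barrel.
- mirror: Loose spare mirror mount, to be left alone: two WHITE square plates (46 mm) one behind the other with a round mirror in front and two steel knobs behind, on the same kind of post and foot; 101 mm tall. Origin: centre of the foot's underside.
- wafer_box: Loose flat round green box (112 mm dia., 15 mm high) with a dark wafer, to be left alone. Origin: centre of its underside.
- hex_driver: Loose hex driver, lying, yellow handle and 100 mm steel blade along its x axis, 195 mm long, to be left alone. Origin: on the table under the point where the blade leaves the handle.
There are look-alikes about, which are no part of the job. What is shaped like the sample_holder but pink is not meant.

How it is judged:
By the outcome, as a careful person would: the job done as asked, in the order asked, and still so for the second after the job is handed in, with the robot touching nothing.
It also fails if it takes over 128 s, if anything falls off the work surface, if the arm or the gripper's body presses on something with over 40 N, if the wrist force passes 120 N, or if a joint passes its speed limit or range.

### The arm

A 6-joint arm with a two-finger parallel gripper is mounted at the origin on the work surface. World frame = base frame: x ahead of the robot, y to its left, z up, the work surface at z = 0. Lengths are in m, angles in degrees, forces in N, time in s.
With the tool pointing down it reaches from about 0.35 to 0.875 m from the base axis. Payload 4.2 kg.
Tool frame: the origin (TCP) lies on the front face of the gripper's body, between the roots of the fingers; the fingertips stand 70 mm ahead of it and the grasp point (between the pads) lies 51 mm ahead of it; x points along the fingers, y is the direction in which the jaws open and shut, and the axes are right-handed (so a half turn about x gives the same grasp; the last joint's range is limited). The gripper opens to 87 mm and grips with 3 to 60 N. Pads are 19 mm wide; open, the fingers measure 117 mm over their backs; the gripper's body (75 mm by 190 mm) begins 51 mm behind the grasp point.
Start: joints at [-59.324, 22.042, 0.453, 0, -68.411, -14.817], TCP at [0.171, -0.601, 0.292] pointing down, gripper open.
Joint ranges: [-179.83, 179.83], [-69.29, 118.12], [-61.27, 80.66], [-181.25, 117.63], [-171.15, -9.14], [-177.46, 177.46]. Speed limits (degrees/s): [159.86, 159.86, 180, 180, 180, 180].

### API

Orientations are given as a 3x3 rotation matrix whose columns are the frame's x, y, z axes.
In Python, from station import r, viewer, spotter gives the robot as it stands.
- The arm moves only by the tool move_arm, never from a script. Its argument "series" is a list that holds one entry, the list of rows, each a list of 7 numbers: the turn, a rotation vector about the world's x, y, z scaled (see below), then the shift along the world's x, y, z scaled (see below), then the opening, from 0 (shut) to 1 (fully open). A call has 1 to 20 rows; each row shifts and turns the pose as measured when the row begins; what a row does not reach is not made up. The controller multiplies each number of a shift by 60 mm and each number of a turn by 8 degrees. A row lasts 1/8 s, in which the tool goes at most 62.5 mm and 10.7 degrees, less where a joint would pass 70% of its speed; a pose out of reach is approached as far as the arm can. A call with a number of a shift or a turn outside -1 to 1 is refused whole. A call with a gripper value outside its range is refused whole. The fingers move at their own pace and stop on an object; the grip force is fixed at half the most. Time passes only in rows, so rows that do not move let the fingers close. It gives the time, the measured TCP pose, the force and the opening at its end, in the units of the state.
- r.sense(): the state, without advancing time (a new reading comes with each control period).
- viewer.capture(name): name is "scene" or "side" or "wrist"; returns (picture, depth): 480x640x3 uint8, red, green, blue; 480x640 float32, m along the optical axis (not along the pixel's ray), 0 where there is no reading.
- viewer.camera_params(name): a dict with "mtx" (3x3 intrinsics, pixels), "pose" (4x4, takes a point from camera to world coordinates). Camera axes: x right, y down, z forward; pixel columns grow to the right and rows downward; lengths in m; the calibration is good to about 2 mm. A picture is of the moment at which its call begins: read the wrist's pose just before it. camera_params takes no time and is no camera call; for the wrist camera it gives the pose at the moment of the call.
- r.finish_job(): hands the job in, once; it reports no verdict.
Trained networks look in the newest picture that a camera, given by its name, has taken for a name from the list of things; names that differ only in an ending like _2 or _b are one class to them, and where a whole thing is asked for, a point or a joint stands for the part that bears it (a point fixed in the world has none). Each returns a list of dicts, best first, with "conf" (0 to 1); they miss things now and then, are a little off and sometimes report something else, mostly with a low value. They report only what shows in the picture. A call takes as long as a camera call. They do not tell look-alikes from the thing itself.
- spotter.find_in(camera, name): "centre" ([column, row] in pixels, amid what is visible of it).
- spotter.trace(camera, name): "mask" (480x640 bool, what is visible of it) and "centre" ([column, row] in pixels, amid what is visible of it).
The state is a dict: "time_s": time; "joints": joint angles; "joint_velocities": joint speeds; "effort": joint torques, N m; "tcp_pos": TCP position; "ee_rot": TCP orientation; "wrist_force": force on the tool from outside, world axes, zero at the start; "moment": the same for the moment, N m; "gripper_width": opening from 0.0 (shut) to 1.0 (fully open).
Only numpy, scipy, OpenCV 4.12 (cv2) and the standard library are available. Lean on these libraries where they do the work, as an engineer would, in place of code of your own. Each camera call takes 0.05 s, during which the arm holds its last target.

## Working session

There is one attempt and no reset: what is moved stays moved. The work goes in short steps, Python scripts to look and compute and a tool call to move; the robot and the scene stay as the last step left them, time stands still between calls to the robot, and variables do not carry over. Pictures are saved under pics/ and viewed, and the job is handed in when it is done.

Besides the shell and the picture viewer there is one more tool, called after "Call:" by a JSON object that holds its "api" and its "payload", one argument or row to a line. move_arm: Moves the arm, as the interface text tells. Its arguments: {"type":"object","properties":{"series":{"type":"array","items":{"type":"array","items":{"type":"array","items":{"type":"number","minimum":-1,"maximum":1}}}}},"required":["series"]}

```bash
ls; mkdir -p pics; python3 - <<'E'
from station import r, viewer, spotter
import cv2, numpy as np
s=r.sense(); print(s)
for c in ["scene","side","wrist"]:
    im,d=viewer.capture(c); cv2.imwrite(f"pics/{c}0.png",im[:,:,::-1]); np.save(f"pics/{c}0.npy",d)
    p=viewer.camera_params(c); print(c,p["mtx"].tolist(),p["pose"].round(4).tolist())
E
```

```text
pics
{'time_s': 0.0, 'joints': array([-5.93277000e+01,  2.20906754e+01,  3.81246094e-01, -2.71577057e-02,
       -6.84095938e+01, -1.48154232e+01]), 'joint_velocities': array([ 0.12145425, -0.06534197,  0.01555543, -0.00729925, -0.09979784,
       -0.00773091]), 'effort': array([-1.40508058e-03, -3.90668356e+01,  1.87403959e+01,  4.21973929e+00,
        1.10404351e-02, -2.01139060e-04]), 'tcp_pos': array([ 0.17066404, -0.60079845,  0.29117509]), 'ee_rot': array([[-6.80613720e-04, -2.73066350e-01,  9.61994961e-01],
       [ 2.01151889e-03,  9.61992864e-01,  2.73067178e-01],
       [-9.99997745e-01,  2.12092430e-03, -1.05467419e-04]]), 'wrist_force': array([ 0.05066579, -1.10208975, -0.3273118 ]), 'moment': array([ 0.06143864, -0.0218063 , -0.01468647]), 'gripper_width': 0.9972715513959092}
scene [[557.1051340973413, 0.0, 324.53712103402785], [0.0, 557.1051340973413, 236.2490757772671], [0.0, 0.0, 1.0]] [[-0.1656, 0.5959, -0.7858, 1.1727], [0.9861, 0.1124, -0.1226, 0.075], [0.0153, -0.7952, -0.6062, 0.5899], [0.0, 0.0, 0.0, 1.0]]
side [[446.30669472115545, 0.0, 311.2431813362341], [0.0, 446.30669472115545, 239.5076226837249], [0.0, 0.0, 1.0]] [[0.9681, -0.1408, 0.2072, 0.337], [-0.2505, -0.5275, 0.8118, -0.7394], [-0.0051, -0.8378, -0.5459, 0.5241], [0.0, 0.0, 0.0, 1.0]]
wrist [[395.3885956755225, 0.0, 318.37448490484627], [0.0, 395.3885956755225, 247.101191935211], [0.0, 0.0, 1.0]] [[-0.2729, 0.9304, 0.2448, 0.104], [0.9621, 0.2636, 0.0704, -0.6207], [0.001, 0.2547, -0.967, 0.3832], [0.0, 0.0, 0.0, 1.0]]
```

View pics/scene0.png

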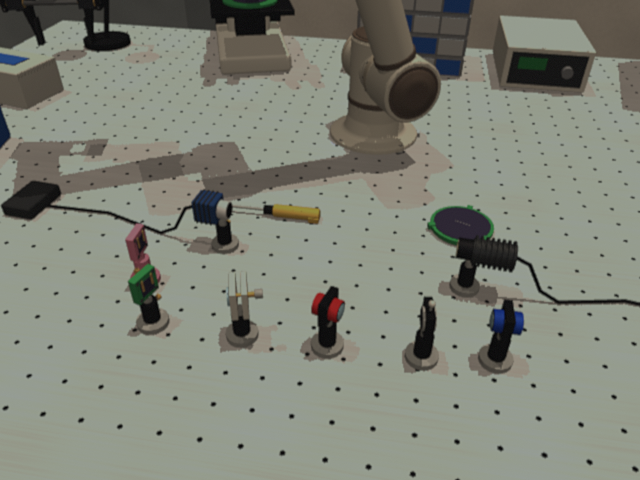

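View pics/side0.png

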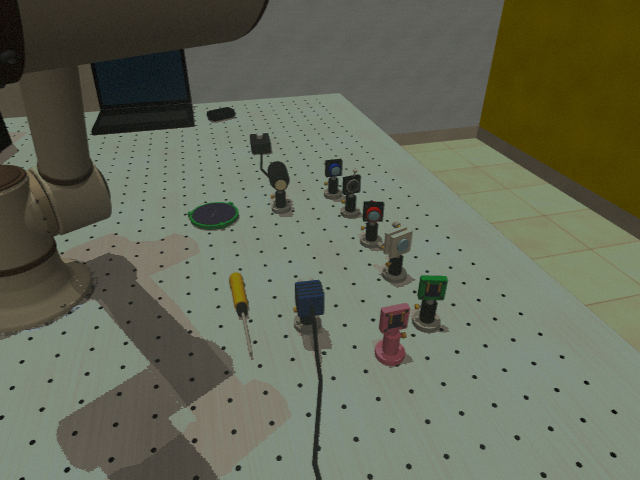

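View pics/wrist0.png

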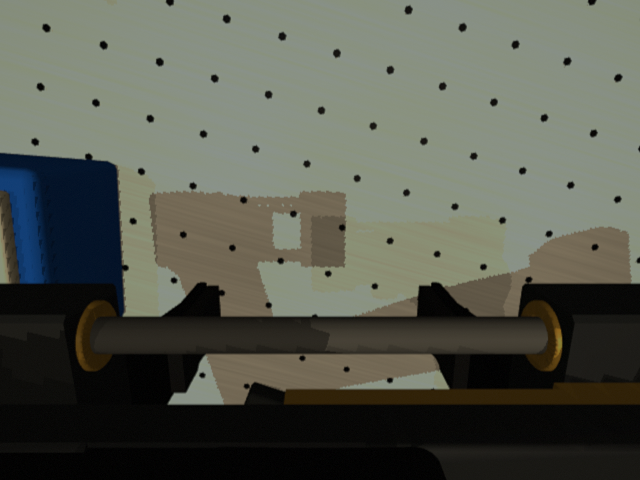

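```bash
cat > h.py <<'E'
import numpy as np, cv2
from scipy.optimize import least_squares
def cloud(d,mask,P):
    v,u=np.nonzero(mask&(d>0)); z=d[v,u]; K=P["mtx"]
    c=np.c_[(u-K[0,2])/K[0,0]*z,(v-K[1,2])/K[1,1]*z,z]
    return c@P["pose"][:3,:3].T+P["pose"][:3,3], np.c_[u,v]
def circ(p,rad):
    f=lambda q: np.hypot(p[:,0]-q[0],p[:,1]-q[1])-rad
    return least_squares(f,p.mean(0)[:2],loss='soft_l1',f_scale=.001)
def look(cam,tag):
    from station import viewer
    P=viewer.camera_params(cam); im,d=viewer.capture(cam)
    cv2.imwrite(f"pics/{tag}.png",im[:,:,::-1]); return im,d,P
E
python3 - <<'E'
from station import r, viewer, spotter
from h import *
np.set_printoptions(precision=4,suppress=True)
import pickle
out={}
for cam in ["scene","side"]:
    im,d,P=look(cam,cam+"1")
    for n in ["lamp","camera","sample_holder","blue_lens","iris","red_lens","mirror","wafer_box","hex_driver"]:
        for i,q in enumerate(spotter.trace(cam,n)):
            if q["conf"]<.3: continue
            p,uv=cloud(d,q["mask"],P); out[cam,n,i]=p
            print(cam,n,round(q["conf"],2),np.round(q["centre"]),len(p),"med",np.median(p,0),"z",np.percentile(p[:,2],[1,99]))
pickle.dump(out,open("m0.pkl","wb"))
E
```

```text
scene lamp 0.9 [489. 267.] 3132 med [0.509  0.2111 0.0676] z [-0.0011  0.0986]
scene lamp 0.53 [457. 225.] 1786 med [0.3451 0.1852 0.0126] z [0.0039 0.0152]
scene camera 0.86 [192. 208.] 3375 med [ 0.4574 -0.2583  0.0236] z [0.0003 0.0957]
scene sample_holder 0.81 [138. 244.] 879 med [ 0.578  -0.2977  0.0694] z [-0.002   0.0962]
scene sample_holder 0.64 [151. 306.] 1748 med [ 0.6646 -0.2489  0.0447] z [-0.0014  0.0956]
scene blue_lens 0.81 [502. 339.] 1918 med [0.6504 0.2249 0.0588] z [0.0015 0.0964]
scene iris 0.7 [428. 348.] 1630 med [0.6624 0.1283 0.0316] z [-0.0017  0.1103]
scene red_lens 0.98 [326. 321.] 1907 med [0.6649 0.002  0.0507] z [-0.0016  0.096 ]
scene red_lens 0.58 [239. 316.] 1611 med [ 0.6684 -0.1168  0.0549] z [-0.0002  0.1006]
scene mirror 0.87 [239. 312.] 1722 med [ 0.668  -0.1166  0.0548] z [-0.0012  0.1006]
scene wafer_box 0.6 [146. 304.] 1761 med [ 0.6645 -0.2487  0.0451] z [-0.0008  0.0957]
scene wafer_box 0.55 [456. 224.] 1858 med [0.3445 0.1859 0.0126] z [0.0026 0.0155]
scene hex_driver 0.82 [297. 214.] 782 med [ 0.3703 -0.1085  0.0162] z [-0.0011  0.0244]
side lamp 0.63 [277. 170.] 1211 med [0.4997 0.1986 0.0348] z [0.0005 0.0979]
side camera 0.91 [312. 313.] 2157 med [ 0.4558 -0.2486  0.0548] z [-0.0013  0.096 ]
side sample_holder 0.91 [426. 305.] 1391 med [ 0.6524 -0.261   0.0453] z [-0.0015  0.0959]
side sample_holder 0.66 [392. 333.] 1476 med [ 0.567  -0.3099  0.0457] z [0.0006 0.0962]
side blue_lens 0.94 [335. 179.] 597 med [0.6371 0.2191 0.0455] z [-0.002   0.0957]
side iris 0.93 [352. 193.] 699 med [0.6507 0.1211 0.0469] z [-0.0022  0.1081]
side red_lens 0.74 [375. 220.] 826 med [ 0.65   -0.0102  0.0487] z [-0.0014  0.0954]
side mirror 0.58 [395. 248.] 1346 med [ 0.6521 -0.1303  0.0628] z [-0.0015  0.1005]
side wafer_box 0.94 [214. 216.] 1069 med [0.3416 0.1786 0.0119] z [0.0007 0.0146]
side hex_driver 0.87 [244. 300.] 605 med [ 0.3629 -0.1373  0.0193] z [0.0051 0.0242]
```

```bash
cat > fit.py <<'E'
from h import *
import pickle,sys
np.set_printoptions(precision=4,suppress=True)
def foot(p,post=True):
    a=p[(p[:,2]>.002)&(p[:,2]<.008)]; b=p[(p[:,2]>.016)&(p[:,2]<.042)]; t=p[(p[:,2]>=.008)&(p[:,2]<.0125)]
    f=lambda q,s,R: np.hypot(s[:,0]-q[0],s[:,1]-q[1])-R
    def res(q):
        o=[f(q,a,.023),np.maximum(f(q,t,.023),0)]
        if post: o.append(f(q,b,.0125))
        return np.concatenate(o)
    x0=np.median(b if len(b)>20 else t,0)[:2]
    s=least_squares(res,x0,loss='soft_l1',f_scale=.001)
    return s.x,len(a),len(b),np.sqrt(np.median(s.fun**2))
if __name__=="__main__":
    o=pickle.load(open("m0.pkl","rb"))
    for k,p in o.items():
        if k[1] in("wafer_box","hex_driver"): continue
        print(k,*foot(p)); 
        q=p[(p[:,2]>.06)&(p[:,2]<.094)]
        if len(q)>20:
            (c,s,a)=cv2.minAreaRect((q[:,:2]*1000).astype(np.float32)); print("    plate",np.round(c,1),np.round(s,1),round(a,1))
E
python3 fit.py
```

```text
('scene', 'lamp', 0) [0.5069 0.2205] 405 289 0.02572504752038435
    plate [503.4 225.3] [113.4  46.7] 85.0
('scene', 'lamp', 1) [0.3479 0.184 ] 61 1 0.019315038229706136
('scene', 'camera', 0) [ 0.4263 -0.5598] 425 1214 0.03671406130880081
    plate [ 463.5 -231.9] [81.3 42.8] 83.7
('scene', 'sample_holder', 0) [ 0.5719 -0.3031] 14 91 0.0010900004651824707
    plate [ 603.8 -282.4] [112.7  30.1] 31.8
('scene', 'sample_holder', 1) [ 0.656  -0.2537] 158 283 0.00027447278692488815
    plate [ 657.4 -253.3] [16.6 43. ] 73.6
('scene', 'blue_lens', 0) [0.6392 0.2289] 130 269 8.583368969470803e-05
    plate [644.1 227.7] [42.  34.7] 59.3
('scene', 'iris', 0) [0.6517 0.1297] 122 258 5.5697668245155776e-05
    plate [653.6 129.2] [43.6 17.5] 8.7
('scene', 'red_lens', 0) [ 0.6545 -0.    ] 142 244 0.00010135489336290243
    plate [658.1   0.5] [37.7 43.4] 12.1
('scene', 'red_lens', 1) [ 0.6563 -0.121 ] 127 225 0.00010465367353689435
    plate [ 660.2 -114.8] [48.5 40.1] 34.7
('scene', 'mirror', 0) [ 0.6563 -0.121 ] 134 225 0.0001047290461154587
    plate [ 659.3 -115.4] [52.2 40.6] 36.0
('side
[... 188 characters left out ...]
5.2] [87.4 40.7] 85.1
('side', 'sample_holder', 0) [ 0.6572 -0.2544] 97 202 0.00018529661119476022
    plate [ 656.  -257.2] [14.6 41.4] 75.0
('side', 'sample_holder', 1) [ 0.572  -0.3034] 90 229 0.00011370379401022014
    plate [ 570.5 -305.7] [40.3 14. ] 1.8
('side', 'blue_lens', 0) [0.6408 0.2283] 47 95 0.00056123479475907
    plate [640.1 219. ] [30.2 41.3] 87.9
('side', 'iris', 0) [0.6531 0.1288] 50 108 0.0005953691571830158
    plate [652.8 124. ] [42.6 16.7] 5.8
('side', 'red_lens', 0) [ 0.6558 -0.    ] 51 141 0.0002737031189517086
    plate [651.8 -40.5] [116.2  39.8] 85.8
('side', 'mirror', 0) [ 0.6573 -0.1217] 81 165 0.00027937739047364726
    plate [ 653.8 -114.3] [47.2 49.6] 18.6
```

```bash
python3 - <<'E'
from fit import *
o=pickle.load(open("m0.pkl","rb"))
for k in [('scene','lamp',0),('side','lamp',0),('scene','camera',0),('side','camera',0)]:
    p=o[k]; h=p[p[:,2]>.055]
    c,s,a=cv2.minAreaRect((h[:,:2]*1000).astype(np.float32)); print(k,np.round(c),np.round(s),a)
    b=p[(p[:,2]>.014)&(p[:,2]<.045)]
    print(" post", np.histogram(b[:,1],12))
    g=p[(np.abs(p[:,0]-np.median(h[:,0]))<.04)]
    x0=[.505,.195] if k[1]=='lamp' else [.463,-.205]
    for it in range(3):
        q=p[np.hypot(*(p[:,:2]-x0).T)<.027]; 
        x0,na,nb,e=foot(q,post=it==9); 
    print(" foot",x0,na,nb,e)
    for it in range(3):
        q=p[(np.hypot(*(p[:,:2]-x0).T)<.018)&(p[:,2]>.016)&(p[:,2]<.04)]
        s=least_squares(lambda v:np.hypot(q[:,0]-v[0],q[:,1]-v[1])-v[2],[*x0,.0125]); 
    print(" post",s.x,len(q))
E
```

```text
('scene', 'lamp', 0) [504. 227.] [116.  47.] 84.95744323730469
 post (array([153, 116,  12,   0,   2,   0,   0,   0,   0,  29,  44,  20]), array([0.1791, 0.1906, 0.2021, 0.2136, 0.2251, 0.2366, 0.2482, 0.2597,
       0.2712, 0.2827, 0.2942, 0.3057, 0.3172]))
 foot [0.4976 0.1916] 92 209 0.0
 post [0.4982 0.1915 0.0121] 193
('side', 'lamp', 0) [500. 208.] [87. 45.] 87.91773986816406
 post (array([141,   0,   0,   0,   0,   0,   0,   0,   0, 144,  97,  52]), array([0.1754, 0.2136, 0.2517, 0.2899, 0.328 , 0.3661, 0.4043, 0.4424,
       0.4806, 0.5187, 0.5568, 0.595 , 0.6331]))
 foot [0.4999 0.1913] 49 112 0.0
 post [0.4995 0.1929 0.0138] 96
('scene', 'camera', 0) [ 464. -232.] [81. 43.] 83.68751525878906
 post (array([452, 590,   0,   0,   0,   0,   0,   0,  12,  37,   0, 262]), array([-0.6262, -0.5902, -0.5541, -0.5181, -0.482 , -0.446 , -0.4099,
       -0.3739, -0.3378, -0.3018, -0.2657, -0.2297, -0.1936]))
 foot [ 0.4636 -0.2067] 97 189 0.0
 post [ 0.465  -0.2067  0.0117] 169
('side', 'camera', 0) [ 463. -237.] [90. 41.] 85.0260238647461
 post (array([19, 31, 51,  7,  0,  0,  0,  0,  0,  0, 54, 24]), array([-0.3146, -0.3055, -0.2964, -0.2873, -0.2781, -0.269 , -0.2599,
       -0.2508, -0.2416, -0.2325, -0.2234, -0.2143, -0.2051]))
 foot [ 0.4652 -0.2073] 77 66 0.0
 post [ 0.4641 -0.2092  0.0107] 53
```

```bash
python3 - <<'E'
import cv2
im=cv2.imread("pics/scene1.png")
a=cv2.resize(im[180:300,150:280],None,fx=4,fy=4,interpolation=cv2.INTER_CUBIC)[:480]
b=cv2.resize(im[200:310,410:540],None,fx=3,fy=3,interpolation=cv2.INTER_CUBIC)
import numpy as np
cv2.imwrite("pics/z1.png",cv2.resize(a,(400,370))); cv2.imwrite("pics/z2.png",b)
E
python3 - <<'E'
from fit import *
o=pickle.load(open("m0.pkl","rb"))
for k in [('scene','sample_holder',1),('side','sample_holder',0),('scene','blue_lens',0),('side','blue_lens',0),('scene','iris',0),('side','iris',0),('scene','red_lens',0),('side','red_lens',0)]:
    p=o[k]; f=foot(p)[0]
    h=p[(p[:,2]>.0915)&(p[:,2]<.0975)&(np.hypot(*(p[:,:2]-f).T)<.03)][:,:2]-f
    w,v=np.linalg.eigh(np.cov(h.T)); a=v[:,1]; a=a*np.sign(a[0]); ang=np.degrees(np.arctan2(a[1],a[0]))
    t=h@a; n=h@np.array([-a[1],a[0]])
    print(k,f,len(h),"pca",ang.round(1),"along",t.min()*1e3,t.max()*1e3,"across",n.min()*1e3,n.max()*1e3, 'rect',cv2.minAreaRect((h*1000).astype(np.float32)))
E
```

```text
('scene', 'sample_holder', 1) [ 0.656  -0.2537] 214 pca -16.0 along -18.417444571108682 21.67944428554805 across -7.477582630484937 7.718778184161879 rect ((1.5685501098632812, -0.3129863739013672), (15.165836334228516, 40.120445251464844), 73.21405029296875)
('side', 'sample_holder', 0) [ 0.6572 -0.2544] 157 pca -15.5 along -20.573963614258325 19.76566306585685 across -7.677524610591162 4.318873609234327 rect ((-0.8477153778076172, -1.4770030975341797), (11.93323040008545, 40.36187744140625), 75.04043579101562)
('scene', 'blue_lens', 0) [0.6392 0.2289] 233 pca 1.9 along -18.60243985254432 23.294482664743466 across -6.8688999986027355 5.469737681003173 rect ((2.3522605895996094, -0.5777010917663574), (41.908348083496094, 12.21213436126709), 1.3529736995697021)
('side', 'blue_lens', 0) [0.6408 0.2283] 48 pca -1.0 along -21.330999133103283 20.023891332667134 across -10.59380064724354 5.639067713755639 rect ((-1.1612930297851562, -2.8765039443969727), (41.545230865478516, 15.698092460632324), 4.6015305519104)
('scene', 'iris', 0) [0.6517 0.1297] 197 pca 9.3 along -19.943028285235656 23.
[... 219 characters left out ...]
ong -21.15770764984979 20.35718878059553 across -9.051287173169255 4.70423913228629 rect ((-0.03842353820800781, -2.255965232849121), (41.49934005737305, 13.711167335510254), 8.580286979675293)
('scene', 'red_lens', 0) [ 0.6545 -0.    ] 235 pca -16.4 along -19.623761721655573 21.938458671436155 across -5.687377731674938 6.93250147576059 rect ((1.2820987701416016, 0.2341623306274414), (12.618423461914062, 41.561832427978516), 73.46756744384766)
('side', 'red_lens', 0) [ 0.6558 -0.    ] 74 pca -14.6 along -19.67000733204007 18.582509270895272 across -9.204384655125336 5.077551986083113 rect ((-0.8587265014648438, -1.5325860977172852), (14.039023399353027, 38.18722152709961), 73.74716186523438)
```

```bash
python3 - <<'E'
import cv2,numpy as np
im=cv2.imread("pics/side1.png")
a=cv2.resize(im[145:350,300:460],None,fx=3.6,fy=2.9,interpolation=cv2.INTER_CUBIC)
cv2.imwrite("pics/z3.png",a)
E
```

```text
(no output)
```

View pics/z3.png

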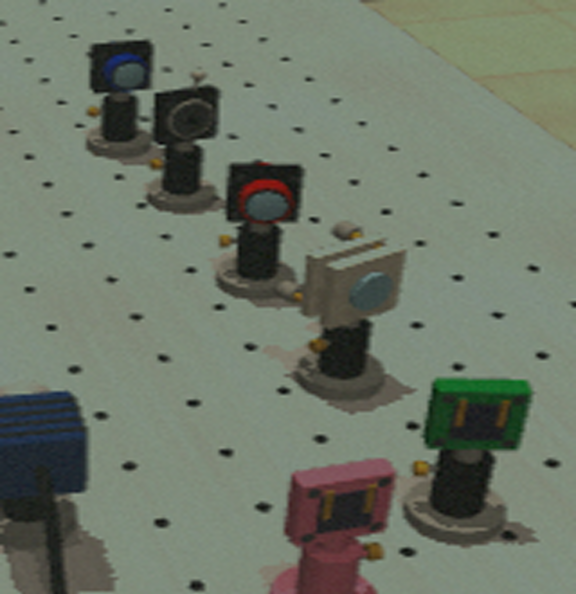

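```bash
cat > go.py <<'E'
import sys,numpy as np
from station import r
from scipy.spatial.transform import Rotation as R
def rem(x,y,z,yaw,n=1):
    s=r.sense(); Rc=s["ee_rot"]; a=np.radians(yaw)
    Y=np.array([np.cos(a),np.sin(a),0]); X=np.array([0,0,-1.]); Rt=np.c_[X,Y,np.cross(X,Y)]
    rv=np.degrees(R.from_matrix(Rt@Rc.T).as_rotvec())/8; d=(np.array([x,y,z])-s["tcp_pos"])/.06
    print("t",round(s["time_s"],2),"tcp",s["tcp_pos"].round(4),"w",round(s["gripper_width"],3),"F",s["wrist_force"].round(1),"J",s["joints"].round(0))
    print("turn",(rv/n).round(3),"shift",(d/n).round(3),"per row, n=",n)
if __name__=="__main__": rem(*map(float,sys.argv[1:]))
E
python3 go.py .6566 -.254 .25 164.2 14
```

```text
t 1.15 tcp [ 0.1708 -0.6012  0.2923] w 1.0 F [-0.9 -0.5  0.8] J [-59.  22.   0.   0. -68. -15.]
turn [0.    0.    0.521] shift [ 0.578  0.413 -0.05 ] per row, n= 14.0
```

Call:
{"api": "move_arm", "payload": {
  "series": [
    [[0,0,0.52,0.578,0.413,-0.05,0.75],[0,0,0.52,0.578,0.413,-0.05,0.75],[0,0,0.52,0.578,0.413,-0.05,0.75],[0,0,0.52,0.578,0.413,-0.05,0.75],[0,0,0.52,0.578,0.413,-0.05,0.75],[0,0,0.52,0.578,0.413,-0.05,0.75],[0,0,0.52,0.578,0.413,-0.05,0.75],[0,0,0.52,0.578,0.413,-0.05,0.75],[0,0,0.52,0.578,0.413,-0.05,0.75],[0,0,0.52,0.578,0.413,-0.05,0.75],[0,0,0.52,0.578,0.413,-0.05,0.75],[0,0,0.52,0.578,0.413,-0.05,0.75],[0,0,0.52,0.578,0.413,-0.05,0.75],[0,0,0.52,0.578,0.413,-0.05,0.75],[0,0,0,0,0,0,0.75]]
  ]
}}

```text
time_s: 3.02
tcp_pos: [0.6707, -0.2417, 0.2489]
ee_rot: [[0.003, -0.97, 0.242], [-0.001, 0.242, 0.97], [-1.0, -0.003, -0.001]]
wrist_force: [-0.4, -0.4, -0.1]
gripper_width: 0.747
```

```bash
python3 go.py .6566 -.254 .25 164.2; python3 - <<'E'
from h import *
im,d,P=look("wrist","wr1"); print(P["pose"].round(3))
E
```

```text
t 3.02 tcp [ 0.6707 -0.2417  0.2489] w 0.747 F [-0.4 -0.4 -0.1] J [ -7.  32.  11.   0. -69.  -7.]
turn [ 0.01   0.022 -0.221] shift [-0.235 -0.205  0.018] per row, n= 1
[[-0.97   0.234  0.065  0.654]
 [ 0.243  0.939  0.245 -0.31 ]
 [-0.004  0.254 -0.967  0.341]
 [ 0.     0.     0.     1.   ]]
```

View pics/wr1.png

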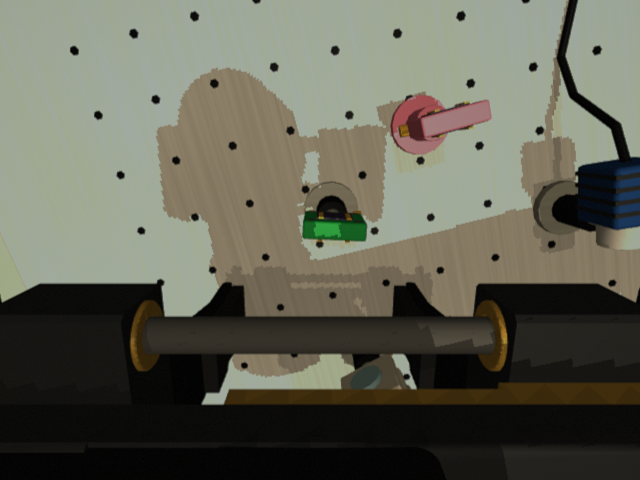

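```bash
cat > wr.py <<'E'
import sys
from station import r,viewer,spotter
from fit import *
def wr(name,tag,near=None):
    s=r.sense(); im,d,P=look("wrist",tag)
    for q in spotter.trace("wrist",name):
        p,uv=cloud(d,q["mask"],P)
        if q["conf"]<.3 or len(p)<60: continue
        col=np.median(im[q["mask"]],0)
        try: f,na,nb,e=foot(p)
        except Exception as ex: f,na,nb,e=np.median(p,0)[:2],0,0,9
        h=p[(p[:,2]>.0915)&(p[:,2]<.0985)][:,:2]
        print(name,round(q["conf"],2),np.round(q["centre"]),"col",col,"foot",f,na,nb,round(e*1e3,2),"z",np.percentile(p[:,2],[1,99]))
        if len(h)>20:
            c,sz,a=cv2.minAreaRect((h*1000).astype(np.float32)); a=a if sz[0]>sz[1] else a+90
            print("   top c",np.round(c,1),"size",np.round(sz,1),"yaw",round((a+90)%180-90,1),"tcp",s["tcp_pos"])
if __name__=="__main__": wr(sys.argv[1],sys.argv[2])
E
python3 wr.py sample_holder wr2
```

```text
sample_holder 0.72 [428. 121.] col [161. 107. 104.] foot [ 0.5741 -0.3032] 99 208 0.0 z [-0.0009  0.0966]
   top c [ 572.3 -304. ] size [41.1 15.1] yaw 1.3 tcp [ 0.6697 -0.2427  0.2493]
```

```bash
cat > near.py <<'E'
import sys
from station import r,viewer
from fit import *
def near(cam,x,y,tag,R=.032,report=True):
    im,d,P=look(cam,tag)
    p,uv=cloud(d,np.ones(d.shape,bool),P)
    m=(np.hypot(p[:,0]-x,p[:,1]-y)<R)&(p[:,2]>.001)&(p[:,2]<.12); p=p[m]
    f,na,nb,e=foot(p)
    h=p[(p[:,2]>.0915)&(p[:,2]<.0985)][:,:2]
    c=sz=(0,0);a=0
    if len(h)>20:
        c,sz,a=cv2.minAreaRect((h*1000).astype(np.float32)); a=a if sz[0]>sz[1] else a+90
    if report: print(cam,"foot",f,na,nb,round(e*1e3,2),"top c",np.round(c,1),np.round(sz,1),"yaw",round((a+90)%180-90,1))
    return f
if __name__=="__main__": near(sys.argv[1],float(sys.argv[2]),float(sys.argv[3]),sys.argv[4])
E
python3 near.py wrist .6566 -.254 wr3;python3 near.py wrist .4644 -.207 wr4
```

```text
wrist foot [ 0.6573 -0.2545] 49 148 0.0 top c [ 657.8 -255.2] [15.7 40.9] yaw -17.7
wrist foot [ 0.4653 -0.2076] 251 504 0.0 top c [ 475.4 -219.2] [20.8 39.2] yaw -89.6
```

```bash
python3 go.py .657 -.2543 .25 164.1
```

```text
t 3.27 tcp [ 0.668  -0.2447  0.2508] w 0.748 F [ 0.1  1.  -0.3] J [ -7.  32.  11.   0. -69.  -7.]
turn [ 0.014  0.03  -0.199] shift [-0.184 -0.159 -0.013] per row, n= 1
```

Call:
{"api": "move_arm", "payload": {
  "series": [
    [[0,0,-0.19,-0.18,-0.155,0,0.75],[0,0,0,0,0,0,0.75],[0,0,0,0,0,-0.4,0.75],[0,0,0,0,0,-0.4,0.75],[0,0,0,0,0,0,0.75]]
  ]
}}

```text
time_s: 3.9
tcp_pos: [0.6539, -0.2581, 0.2046]
ee_rot: [[0.008, -0.96, 0.28], [-0.003, 0.28, 0.96], [-1.0, -0.008, -0.001]]
wrist_force: [0.0, -1.0, -0.1]
gripper_width: 0.748
```

```bash
python3 go.py .657 -.2543 .126 164.1
```

```text
t 3.9 tcp [ 0.6539 -0.2581  0.2046] w 0.748 F [ 0.  -1.  -0.1] J [ -8.  33.   6.   0. -62.  -8.]
turn [0.02  0.055 0.045] shift [ 0.052  0.064 -1.31 ] per row, n= 1
```

Call:
{"api": "move_arm", "payload": {
  "series": [
    [[0.02,0.05,0.04,0.05,0.06,-0.3,0.75],[0,0,0,0,0,-0.3,0.75],[0,0,0,0,0,-0.2,0.75],[0,0,0,0,0,0,0.75],[0,0,0,0,0,0,0.75]]
  ]
}}

```text
time_s: 4.53
tcp_pos: [0.6579, -0.2548, 0.1555]
ee_rot: [[0.003, -0.962, 0.274], [-0.001, 0.274, 0.962], [-1.0, -0.004, -0.0]]
wrist_force: [0.6, -0.9, 0.7]
gripper_width: 0.747
```

```bash
python3 go.py .657 -.2543 .126 164.1
```

```text
t 4.53 tcp [ 0.6579 -0.2548  0.1555] w 0.747 F [ 0.6 -0.9  0.7] J [ -8.  36.   3.   0. -57.  -8.]
turn [0.008 0.024 0.001] shift [-0.015  0.008 -0.491] per row, n= 1
```

Call:
{"api": "move_arm", "payload": {
  "series": [
    [[0.01,0.02,0,-0.012,0.008,-0.2,0.75],[0,0,0,0,0,-0.2,0.75],[0,0,0,0,0,-0.09,0.75],[0,0,0,0,0,0,0.75],[0,0,0,0,0,0,0.75]]
  ]
}}

```text
time_s: 5.15
tcp_pos: [0.6574, -0.2544, 0.1248]
ee_rot: [[0.002, -0.962, 0.274], [0.0, 0.274, 0.962], [-1.0, -0.002, 0.001]]
wrist_force: [0.3, 0.0, 0.6]
gripper_width: 0.749
```

```bash
python3 go.py .657 -.2543 .126 164.1;  python3 near.py wrist .657 -.2543 wr5
```

```text
t 5.15 tcp [ 0.6574 -0.2544  0.1248] w 0.749 F [0.3 0.  0.6] J [ -8.  38.   2.  -0. -54.  -8.]
turn [-0.     0.013 -0.   ] shift [-0.007  0.001  0.02 ] per row, n= 1
wrist foot [ 0.657  -0.2545] 191 921 0.0 top c [ 652.5 -250.7] [ 7.4 53.5] yaw -14.7
```

View pics/wr5.png

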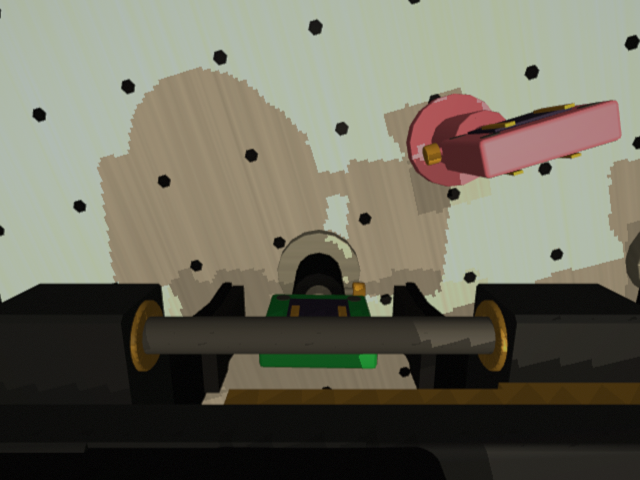

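Call:
{"api": "move_arm", "payload": {
  "series": [
    [[0,0,0,0,0,0,0.3],[0,0,0,0,0,0,0.3],[0,0,0,0,0,0,0.3],[0,0,0,0,0,0,0.3],[0,0,0,0,0,0,0.3]]
  ]
}}

```text
time_s: 5.82
tcp_pos: [0.6577, -0.2544, 0.1258]
ee_rot: [[0.003, -0.962, 0.274], [-0.0, 0.274, 0.962], [-1.0, -0.003, 0.001]]
wrist_force: [-0.1, -0.7, -0.5]
gripper_width: 0.469
```

```bash
python3 go.py .657 -.2543 .126 164.1;  python3 near.py wrist .657 -.2543 wr6
```

```text
t 5.83 tcp [ 0.6577 -0.2544  0.1258] w 0.469 F [-0.1 -0.7 -0.5] J [ -8.  37.   2.  -0. -54.  -8.]
turn [0.001 0.024 0.   ] shift [-0.012  0.002  0.004] per row, n= 1
wrist foot [ 0.6572 -0.2545] 186 906 0.0 top c [ 659.1 -250.8] [11.1 41.2] yaw -15.9
```

Call:
{"api": "move_arm", "payload": {
  "series": [
    [[0,0.02,0,0,0,0.15,0.3],[0,0,0,0,0,0.3,0.3],[0,0,0,0,0,0.4,0.3],[0,0,0,0,0,0.4,0.3],[0,0,0,0,0,0.4,0.3],[0,0,0,0,0,0.4,0.3],[0,0,0,0,0,0.2,0.3],[0,0,0,0,0,0,0.3]]
  ]
}}

```text
time_s: 6.88
tcp_pos: [0.6556, -0.2537, 0.2686]
ee_rot: [[-0.001, -0.961, 0.275], [0.002, 0.275, 0.961], [-1.0, 0.001, 0.001]]
wrist_force: [-0.1, 0.4, -3.2]
gripper_width: 0.47
```

```bash
python3 go.py .4919 .1118 .265 175.07 16
```

```text
t 6.88 tcp [ 0.6556 -0.2537  0.2686] w 0.47 F [-0.1  0.4 -3.2] J [ -8.  31.  11.  -0. -71.  -8.]
turn [-0.001 -0.001  0.086] shift [-0.17   0.381 -0.004] per row, n= 16.0
```

Call:
{"api": "move_arm", "payload": {
  "series": [
    [[0,0,0.08,-0.03,0.25,0,0.3],[0,0,0.08,-0.03,0.45,0,0.3],[0,0,0.08,-0.03,0.5,0,0.3],[0,0,0.08,-0.03,0.5,0,0.3],[0,0,0.08,-0.03,0.5,0,0.3],[0,0,0.08,-0.03,0.5,0,0.3],[0,0,0.08,-0.03,0.5,0,0.3],[0,0,0.08,-0.03,0.5,0,0.3],[0,0,0.08,-0.03,0.5,0,0.3],[0,0,0.08,-0.03,0.5,0,0.3],[0,0,0.08,-0.03,0.5,0,0.3],[0,0,0.08,-0.03,0.5,0,0.3],[0,0,0.08,-0.03,0.5,0,0.3],[0,0,0.08,-0.03,0.5,0,0.3],[0,0,0.08,-0.03,0.45,0,0.3],[0,0,0.08,-0.03,0.25,0,0.3],[0,0,0,0,0,0,0.3],[0,0,0,0,0,0,0.3]]
  ]
}}

```text
time_s: 9.12
tcp_pos: [0.6089, 0.2166, 0.2455]
ee_rot: [[-0.044, -0.996, 0.082], [-0.005, 0.082, 0.997], [-0.999, 0.044, -0.008]]
wrist_force: [0.2, 0.2, -2.5]
gripper_width: 0.472
```

```bash
python3 go.py .4919 .1118 .265 175.07; python3 near.py wrist .4995 .191 wr7; python3 near.py wrist .64 .2286 wr8;python3 near.py wrist .6524 .1293 wr9; python3 near.py scene .4995 .191 sc9;python3 near.py scene .64 .2286 sc10;
```

```text
t 9.12 tcp [0.6089 0.2166 0.2455] w 0.472 F [ 0.2  0.2 -2.5] J [ 33.  27.   2.  -1. -67. -38.]
turn [ 0.032 -0.316 -0.028] shift [-1.949 -1.746  0.326] per row, n= 1
wrist foot [0.4991 0.1909] 121 293 0.0 top c [500.6 195.8] [53.8 34.5] yaw 85.1
wrist foot [0.6411 0.2281] 72 107 0.0 top c [644.9 227.3] [12.4 33.4] yaw -1.1
wrist foot [0.6515 0.1275] 52 133 0.0 top c [653.4 128.4] [41.  15.7] yaw 8.6
scene foot [0.4976 0.1916] 113 214 0.15 top c [500.3 196.4] [52.6 33.9] yaw 76.7
scene foot [0.6392 0.229 ] 130 273 0.05 top c [640.2 223.7] [22.1 43.4] yaw -1.8
```

View pics/wr7.png

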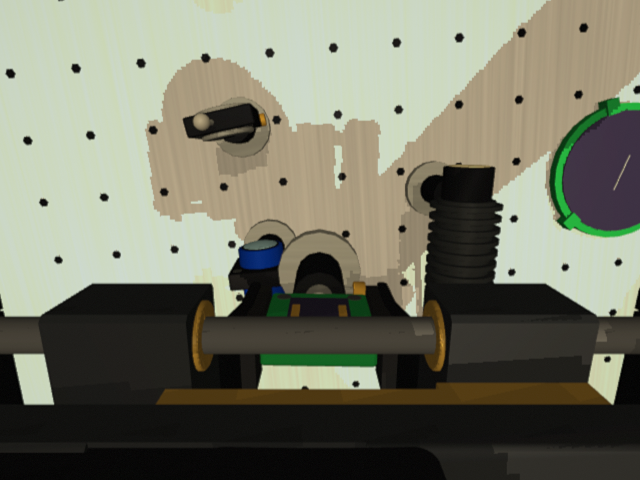

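```bash
python3 near.py scene .652 .129 sc11; python3 go.py .4923 .1112 .255 175.15 6
```

```text
scene foot [0.6517 0.1297] 141 252 0.05 top c [652.6 130.2] [41.5 13.6] yaw 8.0
t 9.43 tcp [0.6094 0.2164 0.246 ] w 0.467 F [-0.9  0.2 -3.4] J [ 33.  27.   2.  -1. -67. -38.]
turn [ 0.004 -0.051 -0.002] shift [-0.325 -0.292  0.025] per row, n= 6.0
```

Iris unmoved. Bring the sample holder over its target.

Call:
{"api": "move_arm", "payload": {
  "series": [
    [[0,-0.1,0,-0.2,-0.2,0.05,0.3],[0,-0.1,0,-0.32,-0.28,0.05,0.3],[0,-0.05,0,-0.32,-0.28,0.02,0.3],[0,0,0,-0.32,-0.28,0.02,0.3],[0,0,0,-0.32,-0.28,0,0.3],[0,0,0,-0.2,-0.2,0,0.3],[0,0,0,0,0,0,0.3],[0,0,0,0,0,0,0.3]]
  ]
}}

```text
time_s: 10.42
tcp_pos: [0.5071, 0.1206, 0.2561]
ee_rot: [[-0.003, -0.996, 0.086], [-0.002, 0.086, 0.996], [-1.0, 0.002, -0.002]]
wrist_force: [-0.1, -0.3, -2.9]
gripper_width: 0.468
```

```bash
python3 go.py .4923 .1112 .2 175.15 1
```

```text
t 10.43 tcp [0.5071 0.1206 0.2561] w 0.468 F [-0.1 -0.3 -2.9] J [ 31.  14. -17.   0. -59. -36.]
turn [ 0.014 -0.019  0.012] shift [-0.246 -0.157 -0.935] per row, n= 1.0
```

Call:
{"api": "move_arm", "payload": {
  "series": [
    [[0,0,0,-0.12,-0.08,0,0.3],[0,0,0,-0.12,-0.08,-0.1,0.3],[0,0,0,0,0,-0.3,0.3],[0,0,0,0,0,-0.35,0.3],[0,0,0,0,0,-0.2,0.3],[0,0,0,0,0,0,0.3],[0,0,0,0,0,0,0.3]]
  ]
}}

```text
time_s: 11.3
tcp_pos: [0.4919, 0.111, 0.1967]
ee_rot: [[-0.002, -0.996, 0.085], [-0.002, 0.085, 0.996], [-1.0, 0.002, -0.002]]
wrist_force: [-0.3, 0.6, -3.6]
gripper_width: 0.47
```

```bash
python3 go.py .4923 .1112 .132 175.15 1
```

```text
t 11.3 tcp [0.4919 0.111  0.1967] w 0.47 F [-0.3  0.6 -3.6] J [ 31.  16. -24.   0. -50. -36.]
turn [ 0.016 -0.017  0.003] shift [ 0.006  0.004 -1.078] per row, n= 1.0
```

Call:
{"api": "move_arm", "payload": {
  "series": [
    [[0.01,-0.015,0,0,0,-0.3,0.3],[0,0,0,0,0,-0.35,0.3],[0,0,0,0,0,-0.3,0.3],[0,0,0,0,0,-0.1,0.3],[0,0,0,0,0,0,0.3],[0,0,0,0,0,0,0.3]]
  ]
}}

```text
time_s: 12.05
tcp_pos: [0.4957, 0.1128, 0.1376]
ee_rot: [[0.012, -0.996, 0.083], [0.004, 0.083, 0.997], [-1.0, -0.011, 0.005]]
wrist_force: [0.1, 0.6, -3.0]
gripper_width: 0.468
```

```bash
python3 go.py .4923 .1112 .126 175.15 1
```

```text
t 12.05 tcp [0.4957 0.1128 0.1376] w 0.468 F [ 0.1  0.6 -3. ] J [ 31.  21. -28.   0. -41. -36.]
turn [-0.032  0.084 -0.009] shift [-0.057 -0.027 -0.194] per row, n= 1.0
```

Call:
{"api": "move_arm", "payload": {
  "series": [
    [[-0.03,0.08,0,-0.057,-0.027,-0.05,0.3],[0,0,0,0,0,0,0.3],[0,0,0,0,0,-0.05,0.3],[0,0,0,0,0,0,0.3]]
  ]
}}

```text
time_s: 12.55
tcp_pos: [0.4927, 0.1114, 0.1327]
ee_rot: [[0.002, -0.997, 0.083], [0.001, 0.083, 0.997], [-1.0, -0.002, 0.002]]
wrist_force: [0.5, -0.1, -2.7]
gripper_width: 0.465
```

```bash
python3 go.py .4923 .1112 .126 175.15 1
```

```text
t 12.55 tcp [0.4927 0.1114 0.1327] w 0.465 F [ 0.5 -0.1 -2.7] J [ 31.  21. -28.  -0. -41. -36.]
turn [-0.01   0.017 -0.01 ] shift [-0.006 -0.004 -0.111] per row, n= 1.0
```

Call:
{"api": "move_arm", "payload": {
  "series": [
    [[-0.01,0.017,-0.01,-0.004,-0.004,-0.06,0.3],[0,0,0,0,0,-0.05,0.3],[0,0,0,0,0,-0.02,0.3],[0,0,0,0,0,0,0.3]]
  ]
}}

```text
time_s: 13.05
tcp_pos: [0.4928, 0.1114, 0.1258]
ee_rot: [[0.001, -0.996, 0.084], [-0.0, 0.084, 0.996], [-1.0, -0.001, -0.0]]
wrist_force: [0.9, -0.2, -3.6]
gripper_width: 0.466
```

```bash
python3 go.py .4923 .1112 .126 175.15 1
```

```text
t 13.05 tcp [0.4928 0.1114 0.1258] w 0.466 F [ 0.9 -0.2 -3.6] J [ 31.  22. -28.   0. -40. -36.]
turn [ 0.002  0.004 -0.007] shift [-0.008 -0.004  0.003] per row, n= 1.0
```

Not quite in contact yet; a touch further, then release.

Call:
{"api": "move_arm", "payload": {
  "series": [
    [[0,0,0,-0.005,-0.003,-0.02,0.3],[0,0,0,0,0,-0.02,0.3],[0,0,0,0,0,0,0.3]]
  ]
}}

```text
time_s: 13.42
tcp_pos: [0.4928, 0.1115, 0.1258]
ee_rot: [[0.002, -0.997, 0.083], [-0.0, 0.083, 0.997], [-1.0, -0.002, -0.0]]
wrist_force: [-0.6, 0.2, -3.2]
gripper_width: 0.47
```

```bash
python3 go.py .4923 .1112 .126 175.15 1; python3 near.py wrist .4923 .1112 wr12
```

```text
t 13.43 tcp [0.4928 0.1115 0.1258] w 0.47 F [-0.6  0.2 -3.2] J [ 31.  22. -28.   0. -40. -36.]
turn [ 0.003  0.012 -0.015] shift [-0.008 -0.004  0.003] per row, n= 1.0
wrist foot [0.4919 0.1111] 185 915 0.0 top c [493.2 115.5] [10.6 41.2] yaw -5.2
```

Call:
{"api": "move_arm", "payload": {
  "series": [
    [[0,0,0,0,0,-0.04,0.3],[0,0,0,0,0,-0.04,0.3]]
  ]
}}

```text
time_s: 13.72
tcp_pos: [0.4929, 0.1116, 0.1256]
ee_rot: [[0.002, -0.997, 0.081], [-0.002, 0.081, 0.997], [-1.0, -0.002, -0.002]]
wrist_force: [-8.5, 0.6, 19.6]
gripper_width: 0.466
```

```bash
python3 go.py .4923 .1112 .126 175.15 1
```

```text
t 13.72 tcp [0.4929 0.1116 0.1256] w 0.466 F [-8.5  0.6 19.6] J [ 31.  22. -28.   0. -40. -36.]
turn [ 0.016  0.011 -0.029] shift [-0.011 -0.006  0.006] per row, n= 1.0
```

Call:
{"api": "move_arm", "payload": {
  "series": [
    [[0,0,0,0,0,0,0.3],[0,0,0,0,0,0,0.75],[0,0,0,0,0,0,0.75],[0,0,0,0,0,0,0.75],[0,0,0,0,0,0,0.75]]
  ]
}}

```text
time_s: 14.35
tcp_pos: [0.4941, 0.1119, 0.1255]
ee_rot: [[0.004, -0.997, 0.08], [-0.001, 0.08, 0.997], [-1.0, -0.004, -0.001]]
wrist_force: [0.2, 0.5, 0.3]
gripper_width: 0.736
```

```bash
python3 go.py .4923 .1112 .25 175.15 1;python3 near.py wrist .4923 .1112 wr13
```

```text
t 14.35 tcp [0.4941 0.1119 0.1255] w 0.736 F [0.2 0.5 0.3] J [ 31.  22. -28.   0. -40. -36.]
turn [ 0.011  0.028 -0.032] shift [-0.029 -0.012  2.074] per row, n= 1.0
wrist foot [0.4923 0.1112] 191 901 0.0 top c [488.1 116.7] [11.  51.6] yaw -3.0
```

Call:
{"api": "move_arm", "payload": {
  "series": [
    [[0,0,0,0,0,0.2,0.75],[0,0,0,0,0,0.35,0.75],[0,0,0,0,0,0.4,0.75],[0,0,0,0,0,0.4,0.75],[0,0,0,0,0,0.3,0.75],[0,0,0,0.1,0.1,0,0.75],[0,0,0.1,0.35,0.28,0,0.75],[0,0,0.1,0.4,0.32,0,0.75],[0,0,0.1,0.4,0.32,0,0.75],[0,0,0.1,0.4,0.32,0,0.75],[0,0,0.1,0.35,0.25,0,0.75],[0,0,0.1,0.2,0.2,0,0.75],[0,0,0,0,0,0,0.75],[0,0,0,0,0,0,0.75]]
  ]
}}

```text
time_s: 16.15
tcp_pos: [0.6296, 0.2238, 0.2247]
ee_rot: [[-0.001, -1.0, -0.006], [-0.003, -0.006, 1.0], [-1.0, 0.001, -0.003]]
wrist_force: [0.5, -0.1, -0.6]
gripper_width: 0.749
```

```bash
python3 go.py .641 .2283 .18 181.5 1; python3 near.py wrist .641 .2283 wr14; python3 near.py wrist .4923 .1112 wr15;python3 near.py wrist .6524 .1293 wr15
```

```text
t 16.15 tcp [0.6296 0.2238 0.2247] w 0.749 F [ 0.5 -0.1 -0.6] J [ 33.  29.   2.   0. -63. -33.]
turn [ 0.023 -0.007  0.143] shift [ 0.19   0.074 -0.745] per row, n= 1.0
wrist foot [0.6393 0.228 ] 74 124 0.0 top c [641.  227.3] [40.4 12.2] yaw 0.4
wrist foot [0.4927 0.1109] 260 601 0.0 top c [493.6 111.5] [16.1 42.1] yaw -7.1
wrist foot [0.652  0.1277] 45 107 0.0 top c [653.4 128.8] [40.9 15.8] yaw 7.5
```

View pics/wr14.png

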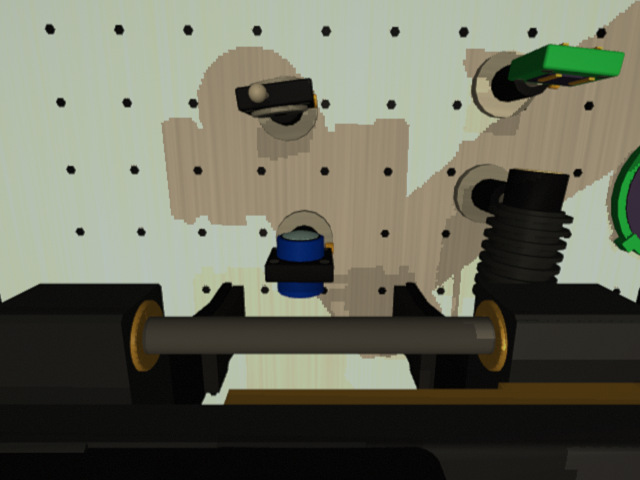

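Call:
{"api": "move_arm", "payload": {
  "series": [
    [[0.02,0,0.1,0.1,0.04,0,0.75],[0,0,0,0.08,0.03,-0.1,0.75],[0,0,0,0,0,-0.3,0.75],[0,0,0,0,0,-0.3,0.75],[0,0,0,0,0,0,0.75],[0,0,0,0,0,0,0.75]]
  ]
}}

```text
time_s: 17.05
tcp_pos: [0.6402, 0.2271, 0.1801]
ee_rot: [[-0.001, -1.0, -0.02], [0.0, -0.02, 1.0], [-1.0, 0.001, 0.0]]
wrist_force: [0.5, 0.3, 0.7]
gripper_width: 0.745
```

```bash
python3 go.py .6407 .228 .126 181 1; python3 near.py wrist .641 .2283 wr16
```

```text
t 17.05 tcp [0.6402 0.2271 0.1801] w 0.745 F [0.5 0.3 0.7] J [ 33.  32.   1.  -0. -58. -32.]
turn [-0.    -0.01  -0.018] shift [ 0.009  0.015 -0.902] per row, n= 1.0
wrist foot [0.6401 0.228 ] 114 220 0.0 top c [641.  227.6] [12.8 41.1] yaw -0.1
```

View pics/wr16.png

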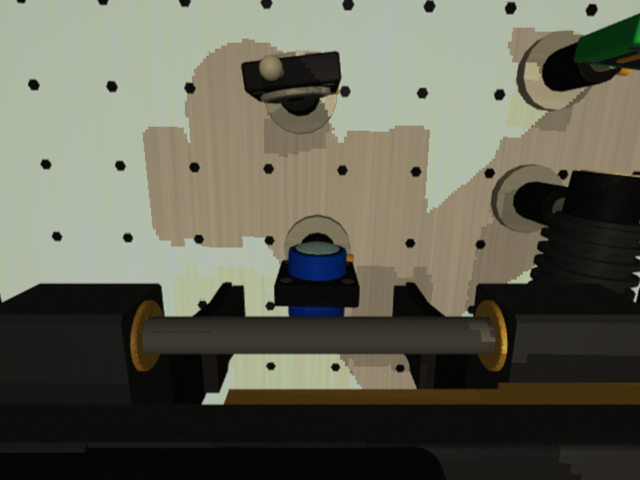

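Call:
{"api": "move_arm", "payload": {
  "series": [
    [[0,0,-0.02,0.005,0.015,-0.2,0.75],[0,0,0,0,0,-0.25,0.75],[0,0,0,0,0,-0.2,0.75],[0,0,0,0,0,-0.1,0.75],[0,0,0,0,0,0,0.75],[0,0,0,0,0,0,0.75]]
  ]
}}

```text
time_s: 17.85
tcp_pos: [0.6404, 0.2281, 0.1321]
ee_rot: [[-0.001, -1.0, -0.017], [0.0, -0.017, 1.0], [-1.0, 0.001, 0.0]]
wrist_force: [0.2, 0.5, 0.8]
gripper_width: 0.753
```

```bash
python3 go.py .6405 .228 .126 180.7 1
```

```text
t 17.85 tcp [0.6404 0.2281 0.1321] w 0.753 F [0.2 0.5 0.8] J [ 33.  35.  -2.  -0. -53. -32.]
turn [-0.003 -0.009 -0.033] shift [ 0.002 -0.001 -0.102] per row, n= 1.0
```

Call:
{"api": "move_arm", "payload": {
  "series": [
    [[0,0,-0.03,0,0,-0.07,0.75],[0,0,0,0,0,-0.03,0.75],[0,0,0,0,0,0,0.3],[0,0,0,0,0,0,0.3],[0,0,0,0,0,0,0.3],[0,0,0,0,0,0,0.3],[0,0,0,0,0,0,0.3]]
  ]
}}

```text
time_s: 18.73
tcp_pos: [0.6409, 0.2284, 0.127]
ee_rot: [[0.001, -1.0, -0.012], [0.002, -0.012, 1.0], [-1.0, -0.001, 0.002]]
wrist_force: [-0.1, 0.8, -0.5]
gripper_width: 0.469
```

```bash
python3 go.py .6405 .228 .126 180.7 1;python3 near.py wrist .641 .2283 wr17
```

```text
t 18.73 tcp [0.6409 0.2284 0.127 ] w 0.469 F [-0.1  0.8 -0.5] J [ 33.  35.  -2.  -0. -52. -32.]
turn [-0.012  0.007 -0.002] shift [-0.007 -0.006 -0.017] per row, n= 1.0
wrist foot [0.6404 0.228 ] 186 637 0.0 top c [640.7 226.9] [57.9 21.7] yaw 0.8
```

View pics/wr17.png

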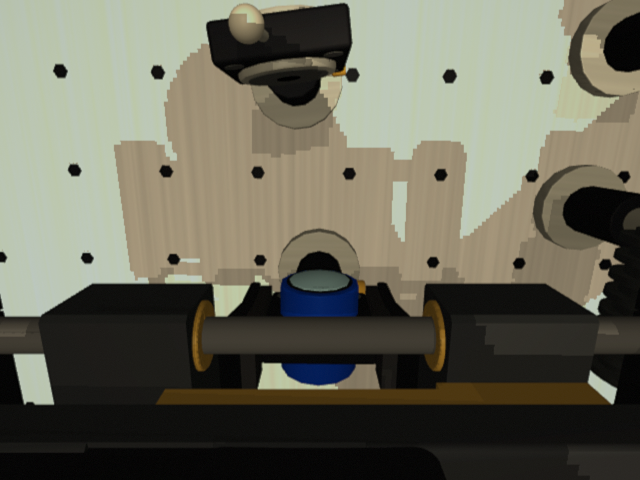

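Call:
{"api": "move_arm", "payload": {
  "series": [
    [[0,0,0,0,0,0.15,0.3],[0,0,0,0,0,0.3,0.3],[0,0,0,0,0,0.4,0.3],[0,0,0,0,0,0.45,0.3],[0,0,0,0,0,0.45,0.3],[0,0,0,0,0,0.4,0.3],[0,0,0,0,0,0.2,0.3],[0,0,0,0,0,0,0.3]]
  ]
}}

```text
time_s: 19.77
tcp_pos: [0.6392, 0.2276, 0.2779]
ee_rot: [[0.002, -1.0, -0.012], [0.003, -0.012, 1.0], [-1.0, -0.002, 0.003]]
wrist_force: [-0.5, 0.2, -2.3]
gripper_width: 0.467
```

```bash
python3 go.py .4856 .0315 .265 175.15 8
```

```text
t 19.77 tcp [0.6392 0.2276 0.2779] w 0.467 F [-0.5  0.2 -2.3] J [ 33.  28.   8.  -0. -70. -32.]
turn [-0.003  0.001 -0.086] shift [-0.32  -0.408 -0.027] per row, n= 8.0
```

Call:
{"api": "move_arm", "payload": {
  "series": [
    [[0,0,-0.08,-0.2,-0.25,0,0.3],[0,0,-0.08,-0.3,-0.4,0,0.3],[0,0,-0.08,-0.32,-0.4,0,0.3],[0,0,-0.08,-0.32,-0.4,0,0.3],[0,0,-0.08,-0.32,-0.4,0,0.3],[0,0,-0.08,-0.32,-0.4,0,0.3],[0,0,-0.08,-0.3,-0.4,0,0.3],[0,0,-0.08,-0.2,-0.25,0,0.3],[0,0,0,0,0,0,0.3],[0,0,0,0,0,0,0.3]]
  ]
}}

```text
time_s: 21.02
tcp_pos: [0.4935, 0.0477, 0.2675]
ee_rot: [[-0.016, -0.997, 0.081], [-0.002, 0.081, 0.997], [-1.0, 0.016, -0.003]]
wrist_force: [0.9, 0.4, -2.1]
gripper_width: 0.467
```

```bash
python3 go.py .486 .0318 .265 175.15 1
```

```text
t 21.02 tcp [0.4935 0.0477 0.2675] w 0.467 F [ 0.9  0.4 -2.1] J [ 24.  11. -19.  -0. -61. -29.]
turn [ 0.013 -0.115 -0.023] shift [-0.126 -0.265 -0.042] per row, n= 1.0
```

Call:
{"api": "move_arm", "payload": {
  "series": [
    [[0.01,-0.1,-0.02,-0.12,-0.25,0,0.3],[0,0,0,0,0,-0.1,0.3],[0,0,0,0,0,-0.3,0.3],[0,0,0,0,0,-0.35,0.3],[0,0,0,0,0,-0.3,0.3],[0,0,0,0,0,-0.1,0.3],[0,0,0,0,0,0,0.3],[0,0,0,0,0,0,0.3]]
  ]
}}

```text
time_s: 22.02
tcp_pos: [0.4881, 0.0332, 0.1962]
ee_rot: [[0.002, -0.997, 0.082], [0.0, 0.082, 0.997], [-1.0, -0.002, 0.0]]
wrist_force: [0.1, 0.1, -1.6]
gripper_width: 0.465
```

```bash
python3 go.py .486 .0318 .135 175.15 1
```

```text
t 22.02 tcp [0.4881 0.0332 0.1962] w 0.465 F [ 0.1  0.1 -1.6] J [ 23.  15. -26.   0. -49. -28.]
turn [-0.002  0.014 -0.018] shift [-0.036 -0.023 -1.019] per row, n= 1.0
```

Call:
{"api": "move_arm", "payload": {
  "series": [
    [[0,0,-0.018,-0.036,-0.023,-0.2,0.3],[0,0,0,-0.01,-0.005,-0.3,0.3],[0,0,0,-0.015,-0.01,-0.3,0.3],[0,0,0,-0.015,-0.01,-0.2,0.3],[0,0,0,0,0,0,0.3],[0,0,0,0,0,0,0.3]]
  ]
}}

```text
time_s: 22.78
tcp_pos: [0.484, 0.0303, 0.1351]
ee_rot: [[0.007, -0.996, 0.085], [0.002, 0.085, 0.996], [-1.0, -0.006, 0.002]]
wrist_force: [-0.3, -0.2, -2.2]
gripper_width: 0.469
```

```bash
python3 go.py .486 .0318 .127 175.15 1
```

```text
t 22.77 tcp [0.484  0.0303 0.1351] w 0.469 F [-0.3 -0.2 -2.2] J [ 23.  19. -31.   0. -40. -28.]
turn [-0.014  0.048  0.002] shift [ 0.033  0.024 -0.134] per row, n= 1.0
```

Call:
{"api": "move_arm", "payload": {
  "series": [
    [[-0.01,0.045,0,0.033,0.024,-0.04,0.3],[0,0,0,0,0,0,0.3],[0,0,0,0,0,-0.03,0.3],[0,0,0,0,0,0,0.3]]
  ]
}}

```text
time_s: 23.28
tcp_pos: [0.4871, 0.0323, 0.132]
ee_rot: [[0.003, -0.996, 0.085], [0.002, 0.085, 0.996], [-1.0, -0.003, 0.002]]
wrist_force: [-0.5, 0.2, -2.9]
gripper_width: 0.468
```

```bash
python3 go.py .486 .0318 .127 175.15 1; python3 near.py wrist .4856 .0315 wr18
```

```text
t 23.27 tcp [0.4871 0.0323 0.132 ] w 0.468 F [-0.5  0.2 -2.9] J [ 23.  20. -30.  -0. -40. -28.]
turn [-0.012  0.023  0.   ] shift [-0.019 -0.008 -0.084] per row, n= 1.0
wrist foot [0.4874 0.0319] 68 593 0.12 top c [482.5  30.3] [57.  39.4] yaw 13.6
```

Call:
{"api": "move_arm", "payload": {
  "series": [
    [[-0.01,0.02,0,-0.016,-0.008,-0.05,0.3],[0,0,0,0,0,-0.05,0.3],[0,0,0,0,0,-0.04,0.3],[0,0,0,0,0,-0.03,0.3]]
  ]
}}

```text
time_s: 23.82
tcp_pos: [0.4864, 0.0318, 0.1269]
ee_rot: [[0.0, -0.997, 0.082], [-0.002, 0.082, 0.997], [-1.0, -0.0, -0.002]]
wrist_force: [-4.4, 0.8, 10.2]
gripper_width: 0.473
```

```bash
python3 go.py .486 .0318 .127 175.15 1; python3 near.py wrist .4856 .0315 wr18
```

```text
t 23.82 tcp [0.4864 0.0318 0.1269] w 0.473 F [-4.4  0.8 10.2] J [ 23.  20. -31.   0. -39. -28.]
turn [ 0.012  0.002 -0.016] shift [-0.006 -0.     0.001] per row, n= 1.0
wrist foot [0.4858 0.0313] 197 626 0.0 top c [485.8  30.4] [21.2 57. ] yaw -4.7
```

Call:
{"api": "move_arm", "payload": {
  "series": [
    [[0,0,0,0,0,0,0.3],[0,0,0,0,0,0,0.75],[0,0,0,0,0,0,0.75],[0,0,0,0,0,0,0.75],[0,0,0,0,0,0,0.75]]
  ]
}}

```text
time_s: 24.5
tcp_pos: [0.4871, 0.032, 0.1273]
ee_rot: [[0.002, -0.997, 0.082], [-0.001, 0.082, 0.997], [-1.0, -0.002, -0.001]]
wrist_force: [0.1, 1.0, -0.4]
gripper_width: 0.737
```

```bash
python3 go.py .652 .129 .23 188.6 1;python3 near.py wrist .4856 .0315 wr19; python3 near.py scene .484 .032 sc12;python3 near.py scene .4908 .1115 sc13
```

```text
t 24.5 tcp [0.4871 0.032  0.1273] w 0.737 F [ 0.1  1.  -0.4] J [ 23.  20. -31.   0. -39. -28.]
turn [0.008 0.018 1.66 ] shift [2.748 1.617 1.712] per row, n= 1.0
wrist foot [0.486  0.0312] 187 605 0.0 top c [481.2  37.1] [ 9.7 51.9] yaw -3.0
scene foot [0.485 0.032] 97 137 0.14 top c [0 0] [0 0] yaw 0
scene foot [0.4916 0.1121] 107 204 0.17 top c [493.3 111.7] [12.  42.3] yaw -5.3
```

Call:
{"api": "move_arm", "payload": {
  "series": [
    [[0,0,0,0,0,0.2,0.75],[0,0,0,0,0,0.35,0.75],[0,0,0,0,0,0.4,0.75],[0,0,0,0,0,0.4,0.75],[0,0,0,0,0,0.35,0.75],[0,0,0.15,0.2,0.12,0,0.75],[0,0,0.25,0.4,0.24,0,0.75],[0,0,0.25,0.45,0.26,0,0.75],[0,0,0.25,0.45,0.26,0,0.75],[0,0,0.25,0.45,0.26,0,0.75],[0,0,0.25,0.4,0.24,0,0.75],[0,0,0.15,0.25,0.12,0,0.75],[0,0,0,0,0,0,0.75],[0,0,0,0,0,0,0.75]]
  ]
}}

```text
time_s: 26.4
tcp_pos: [0.6493, 0.1269, 0.2293]
ee_rot: [[-0.002, -0.989, -0.147], [-0.002, -0.147, 0.989], [-1.0, 0.002, -0.001]]
wrist_force: [-0.7, -0.3, -0.4]
gripper_width: 0.749
```

```bash
python3 go.py .652 .129 .18 188.6 1; python3 near.py wrist .652 .129 wr20; python3 near.py wrist .4856 .0315 wr21;python3 near.py wrist .655 0 wr22
```

```text
t 26.4 tcp [0.6493 0.1269 0.2293] w 0.749 F [-0.7 -0.3 -0.4] J [ 25.  28.   1.   0. -63. -17.]
turn [ 0.011 -0.014  0.022] shift [ 0.045  0.034 -0.822] per row, n= 1.0
wrist foot [0.6527 0.1287] 84 251 0.0 top c [653.6 128.6] [40.5 15.9] yaw 9.4
wrist foot [0.4862 0.0309] 265 659 0.0 top c [493.3  30.4] [12.3 30. ] yaw -5.0
wrist foot [0.6531 0.0002] 73 57 0.0 top c [656.3  -0.7] [29.8 39.9] yaw -46.6
```

View pics/wr20.png

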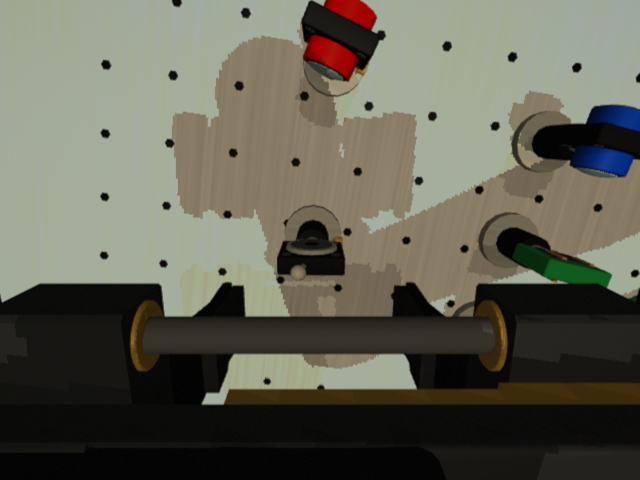

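Call:
{"api": "move_arm", "payload": {
  "series": [
    [[0.01,-0.01,0.03,0.05,0.03,-0.1,0.75],[0,0,0,0,0,-0.3,0.75],[0,0,0,0,0,-0.3,0.75],[0,0,0,0,0,-0.1,0.75],[0,0,0,0,0,0,0.75],[0,0,0,0,0,0,0.75]]
  ]
}}

```text
time_s: 27.3
tcp_pos: [0.6522, 0.1282, 0.1828]
ee_rot: [[0.004, -0.989, -0.151], [0.002, -0.151, 0.989], [-1.0, -0.005, 0.001]]
wrist_force: [-0.8, 0.4, -1.0]
gripper_width: 0.748
```

```bash
python3 go.py .6527 .1287 .127 188.8 1; python3 near.py wrist .652 .129 wr23
```

```text
t 27.3 tcp [0.6522 0.1282 0.1828] w 0.748 F [-0.8  0.4 -1. ] J [ 25.  31.  -2.   0. -57. -16.]
turn [-0.014  0.032  0.016] shift [ 0.008  0.009 -0.931] per row, n= 1.0
wrist foot [0.6527 0.1288] 129 414 0.0 top c [653.4 128.3] [40.9 15.6] yaw 6.0
```

Call:
{"api": "move_arm", "payload": {
  "series": [
    [[-0.01,0.03,0.01,0.008,0.008,-0.2,0.75],[0,0,0,0,0,-0.25,0.75],[0,0,0,0,0,-0.2,0.75],[0,0,0,0,0,-0.1,0.75],[0,0,0,0,0,0,0.75],[0,0,0,0,0,0,0.75]]
  ]
}}

```text
time_s: 28.1
tcp_pos: [0.6526, 0.1287, 0.1346]
ee_rot: [[-0.0, -0.988, -0.152], [0.0, -0.152, 0.988], [-1.0, -0.0, 0.0]]
wrist_force: [0.1, 0.2, 0.4]
gripper_width: 0.748
```

```bash
python3 go.py .6527 .1287 .127 188.8 1
```

```text
t 28.1 tcp [0.6526 0.1287 0.1346] w 0.748 F [0.1 0.2 0.4] J [ 25.  34.  -4.  -0. -52. -16.]
turn [-0.003 -0.     0.005] shift [ 0.001 -0.    -0.127] per row, n= 1.0
```

Call:
{"api": "move_arm", "payload": {
  "series": [
    [[0,0,0,0,0,-0.08,0.75],[0,0,0,0,0,-0.05,0.75],[0,0,0,0,0,0,0.3],[0,0,0,0,0,0,0.3],[0,0,0,0,0,0,0.3],[0,0,0,0,0,0,0.3],[0,0,0,0,0,0,0.3]]
  ]
}}

```text
time_s: 28.98
tcp_pos: [0.6532, 0.1289, 0.1275]
ee_rot: [[0.002, -0.988, -0.152], [0.001, -0.152, 0.988], [-1.0, -0.003, 0.001]]
wrist_force: [0.5, 0.0, -0.4]
gripper_width: 0.464
```

```bash
python3 go.py .6527 .1287 .127 188.8 1;python3 near.py wrist .652 .129 wr24
```

```text
t 28.98 tcp [0.6532 0.1289 0.1275] w 0.464 F [ 0.5  0.  -0.4] J [ 25.  34.  -5.  -0. -51. -16.]
turn [-0.01   0.017  0.004] shift [-0.009 -0.004 -0.009] per row, n= 1.0
wrist foot [0.6525 0.1286] 182 893 0.0 top c [652.4 127.3] [58.5 21.4] yaw 8.8
```

View pics/wr24.png

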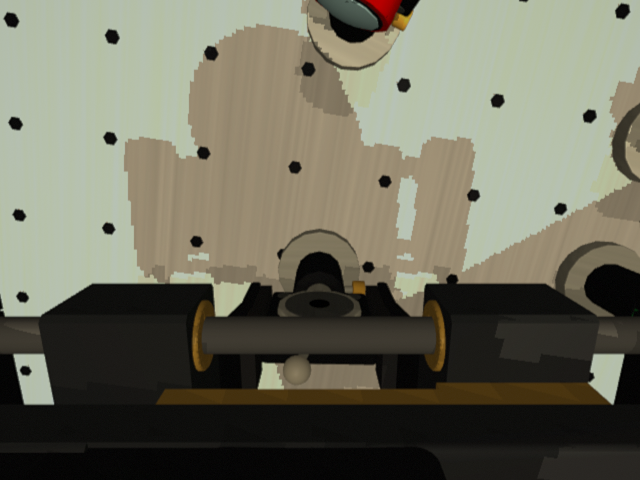

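Call:
{"api": "move_arm", "payload": {
  "series": [
    [[0,0,0,0,0,0.15,0.3],[0,0,0,0,0,0.3,0.3],[0,0,0,0,0,0.4,0.3],[0,0,0,0,0,0.45,0.3],[0,0,0,0,0,0.45,0.3],[0,0,0,0,0,0.4,0.3],[0,0,0,0,0,0.2,0.3],[0,0,0,0,0,0,0.3]]
  ]
}}

```text
time_s: 30.02
tcp_pos: [0.651, 0.1282, 0.278]
ee_rot: [[0.002, -0.988, -0.152], [0.002, -0.152, 0.988], [-1.0, -0.002, 0.002]]
wrist_force: [-0.4, 0.2, -3.6]
gripper_width: 0.469
```

```bash
python3 go.py .4794 -.0479 .265 175.15 8
```

```text
t 30.02 tcp [0.651  0.1282 0.278 ] w 0.469 F [-0.4  0.2 -3.6] J [ 25.  26.   5.  -0. -69. -16.]
turn [-0.002  0.002 -0.212] shift [-0.358 -0.367 -0.027] per row, n= 8.0
```

Call:
{"api": "move_arm", "payload": {
  "series": [
    [[0,0,-0.2,-0.22,-0.22,0,0.3],[0,0,-0.22,-0.34,-0.35,0,0.3],[0,0,-0.22,-0.37,-0.38,0,0.3],[0,0,-0.22,-0.37,-0.38,0,0.3],[0,0,-0.22,-0.37,-0.38,0,0.3],[0,0,-0.22,-0.37,-0.38,0,0.3],[0,0,-0.2,-0.34,-0.35,0,0.3],[0,0,-0.2,-0.22,-0.22,0,0.3],[0,0,0,0,0,0,0.3],[0,0,0,0,0,0,0.3]]
  ]
}}

```text
time_s: 31.28
tcp_pos: [0.4854, -0.036, 0.2676]
ee_rot: [[-0.016, -0.995, 0.094], [0.001, 0.094, 0.996], [-1.0, 0.016, -0.0]]
wrist_force: [1.6, 0.0, -2.0]
gripper_width: 0.47
```

```bash
python3 go.py .4794 -.0479 .2 175.15 1
```

```text
t 31.27 tcp [ 0.4854 -0.036   0.2676] w 0.47 F [ 1.6  0.  -2. ] J [ 15.  10. -20.  -0. -61. -20.]
turn [-0.008 -0.116  0.069] shift [-0.1   -0.198 -1.127] per row, n= 1.0
```

Call:
{"api": "move_arm", "payload": {
  "series": [
    [[0,-0.11,0.06,-0.1,-0.19,0,0.3],[0,0,0,0,0,-0.1,0.3],[0,0,0,0,0,-0.3,0.3],[0,0,0,0,0,-0.35,0.3],[0,0,0,0,0,-0.3,0.3],[0,0,0,0,0,-0.1,0.3],[0,0,0,0,0,0,0.3],[0,0,0,0,0,0,0.3]]
  ]
}}

```text
time_s: 32.28
tcp_pos: [0.4814, -0.0468, 0.1959]
ee_rot: [[0.003, -0.997, 0.083], [0.001, 0.083, 0.997], [-1.0, -0.003, 0.001]]
wrist_force: [0.6, -1.0, -2.0]
gripper_width: 0.469
```

```bash
python3 go.py .4794 -.0479 .135 175.15 1
```

```text
t 32.27 tcp [ 0.4814 -0.0468  0.1959] w 0.469 F [ 0.6 -1.  -2. ] J [ 14.  14. -27.  -0. -49. -18.]
turn [-0.009  0.02  -0.014] shift [-0.034 -0.018 -1.016] per row, n= 1.0
```

Call:
{"api": "move_arm", "payload": {
  "series": [
    [[-0.01,0.02,-0.014,-0.034,-0.018,-0.2,0.3],[0,0,0,0,0,-0.3,0.3],[0,0,0,-0.01,-0.005,-0.3,0.3],[0,0,0,-0.01,-0.005,-0.2,0.3],[0,0,0,0,0,0,0.3],[0,0,0,0,0,0,0.3]]
  ]
}}

```text
time_s: 33.02
tcp_pos: [0.4789, -0.0486, 0.1349]
ee_rot: [[0.005, -0.996, 0.085], [0.0, 0.085, 0.996], [-1.0, -0.005, 0.001]]
wrist_force: [1.9, 0.7, -3.5]
gripper_width: 0.466
```

```bash
python3 go.py .4794 -.0479 .1275 175.15 1
```

```text
t 33.02 tcp [ 0.4789 -0.0486  0.1349] w 0.466 F [ 1.9  0.7 -3.5] J [ 14.  19. -31.   0. -40. -19.]
turn [-0.003  0.033  0.001] shift [ 0.008  0.011 -0.123] per row, n= 1.0
```

Call:
{"api": "move_arm", "payload": {
  "series": [
    [[0,0.03,0,0.006,0.01,-0.05,0.3],[0,0,0,0,0,-0.04,0.3],[0,0,0,0,0,0,0.3]]
  ]
}}

```text
time_s: 33.4
tcp_pos: [0.4801, -0.0478, 0.1303]
ee_rot: [[0.003, -0.996, 0.084], [0.001, 0.084, 0.996], [-1.0, -0.003, 0.001]]
wrist_force: [-0.5, 0.0, -2.9]
gripper_width: 0.468
```

```bash
python3 go.py .4794 -.0479 .1275 175.15 1
```

```text
t 33.4 tcp [ 0.4801 -0.0478  0.1303] w 0.468 F [-0.5  0.  -2.9] J [ 14.  19. -31.  -0. -39. -18.]
turn [-0.007  0.022 -0.001] shift [-0.012 -0.002 -0.047] per row, n= 1.0
```

Call:
{"api": "move_arm", "payload": {
  "series": [
    [[0,0.02,0,-0.012,0,-0.04,0.3],[0,0,0,0,0,-0.04,0.3],[0,0,0,0,0,-0.03,0.3]]
  ]
}}

```text
time_s: 33.78
tcp_pos: [0.4796, -0.0477, 0.1273]
ee_rot: [[0.0, -0.997, 0.083], [-0.0, 0.083, 0.997], [-1.0, -0.0, -0.0]]
wrist_force: [-5.2, 2.7, 14.2]
gripper_width: 0.469
```

```bash
python3 go.py .4794 -.0479 .1275 175.15 1; python3 near.py wrist .479 -.0482 wr25
```

```text
t 33.77 tcp [ 0.4796 -0.0477  0.1273] w 0.469 F [-5.2  2.7 14.2] J [ 14.  20. -31.   0. -39. -18.]
turn [ 0.001  0.    -0.013] shift [-0.004 -0.004  0.003] per row, n= 1.0
wrist foot [ 0.4787 -0.0478] 190 897 0.0 top c [479.  -49.1] [21.7 59.5] yaw -4.8
```

Foot down (14 N), position within 0.5 mm. Release, rise, go over the red lens.

Call:
{"api": "move_arm", "payload": {
  "series": [
    [[0,0,0,0,0,0,0.3],[0,0,0,0,0,0,0.75],[0,0,0,0,0,0,0.75],[0,0,0,0,0,0,0.75],[0,0,0,0,0,0.2,0.75],[0,0,0,0,0,0.35,0.75],[0,0,0,0,0,0.4,0.75],[0,0,0,0,0,0.4,0.75],[0,0,0,0,0,0.35,0.75],[0,0,0,0,0,0,0.75]]
  ]
}}

```text
time_s: 35.08
tcp_pos: [0.4809, -0.0477, 0.2369]
ee_rot: [[0.006, -0.997, 0.082], [-0.0, 0.082, 0.997], [-1.0, -0.006, 0.0]]
wrist_force: [-0.1, -0.5, -0.0]
gripper_width: 0.752
```

```bash
python3 go.py .6555 -.0005 .22 164.5 7; python3 near.py wrist .655 0 wr26
```

```text
t 35.08 tcp [ 0.4809 -0.0477  0.2369] w 0.752 F [-0.1 -0.5 -0. ] J [ 14.  11. -24.   0. -55. -18.]
turn [ 0.001  0.006 -0.193] shift [ 0.416  0.112 -0.04 ] per row, n= 7.0
wrist foot [ 0.6562 -0.0006] 111 0 0.0 top c [0 0] [0 0] yaw 0
```

Call:
{"api": "move_arm", "payload": {
  "series": [
    [[0,0,-0.15,0.2,0.06,0,0.75],[0,0,-0.2,0.4,0.1,0,0.75],[0,0,-0.2,0.42,0.11,0,0.75],[0,0,-0.2,0.42,0.11,0,0.75],[0,0,-0.2,0.42,0.11,0,0.75],[0,0,-0.2,0.42,0.11,0,0.75],[0,0,-0.15,0.3,0.08,0,0.75],[0,0,0,0.1,0,0,0.75],[0,0,0,0,0,0,0.75],[0,0,0,0,0,0,0.75]]
  ]
}}

```text
time_s: 36.38
tcp_pos: [0.6472, -0.0049, 0.2232]
ee_rot: [[-0.015, -0.962, 0.271], [-0.004, 0.272, 0.962], [-1.0, 0.014, -0.008]]
wrist_force: [-0.5, 0.1, 0.6]
gripper_width: 0.754
```

```bash
python3 go.py .6555 -.0005 .18 164.5 1; python3 near.py wrist .655 0 wr27
```

```text
t 36.38 tcp [ 0.6472 -0.0049  0.2232] w 0.754 F [-0.5  0.1  0.6] J [ 14.  27.  -1.   0. -62. -30.]
turn [ 0.029 -0.109  0.032] shift [ 0.139  0.073 -0.721] per row, n= 1.0
wrist foot [ 0.6552 -0.0003] 90 127 0.0 top c [656.3  -0.8] [20.  41.4] yaw -4.4
```

View pics/wr27.png

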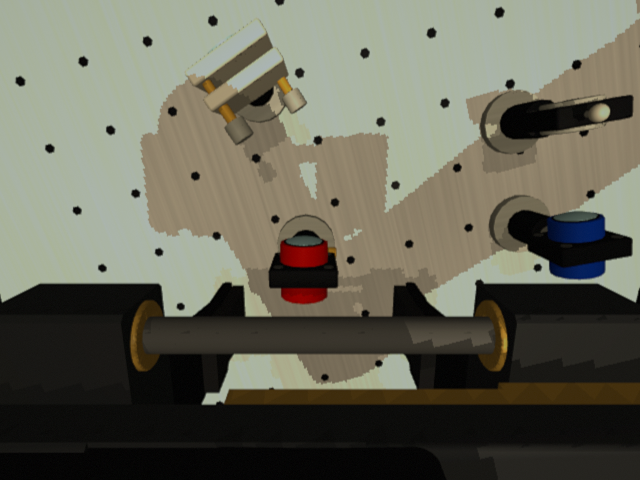

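Call:
{"api": "move_arm", "payload": {
  "series": [
    [[0.03,-0.1,0.03,0.135,0.07,-0.1,0.75],[0,0,0,0,0,-0.25,0.75],[0,0,0,0,0,-0.25,0.75],[0,0,0,0,0,-0.1,0.75],[0,0,0,0,0,0,0.75],[0,0,0,0,0,0,0.75]]
  ]
}}

```text
time_s: 37.17
tcp_pos: [0.6544, -0.0007, 0.1782]
ee_rot: [[-0.001, -0.964, 0.267], [0.0, 0.267, 0.964], [-1.0, 0.001, 0.0]]
wrist_force: [0.4, 0.6, 0.2]
gripper_width: 0.749
```

```bash
python3 go.py .6557 0 .127 164.5 1; python3 near.py wrist .655 0 wr28
```

```text
t 37.17 tcp [ 0.6544 -0.0007  0.1782] w 0.749 F [0.4 0.6 0.2] J [ 14.  30.  -3.  -0. -56. -30.]
turn [-0.004 -0.009  0.001] shift [ 0.022  0.012 -0.853] per row, n= 1.0
wrist foot [ 0.6553 -0.0004] 116 236 0.0 top c [654.7  -5.8] [22.2 41.2] yaw -16.9
```

View pics/wr28.png

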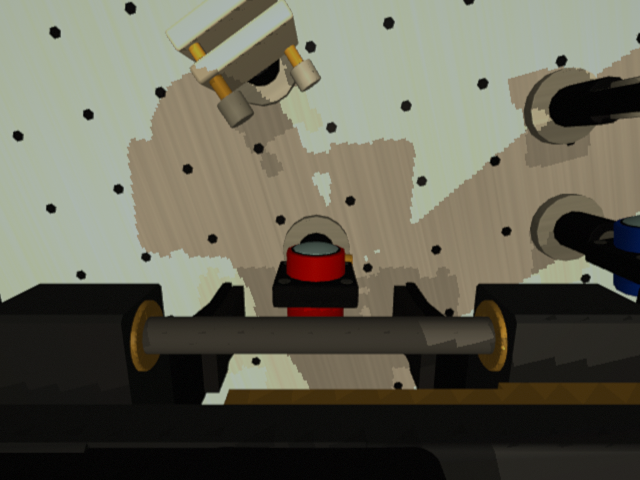

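Call:
{"api": "move_arm", "payload": {
  "series": [
    [[0,0,0,0.018,0.008,-0.2,0.75],[0,0,0,0,0,-0.25,0.75],[0,0,0,0,0,-0.2,0.75],[0,0,0,0,0,-0.05,0.75],[0,0,0,0,0,0,0.75],[0,0,0,0,0,0,0.75]]
  ]
}}

```text
time_s: 37.98
tcp_pos: [0.6555, -0.0003, 0.1333]
ee_rot: [[-0.001, -0.964, 0.267], [0.001, 0.267, 0.964], [-1.0, 0.001, 0.0]]
wrist_force: [0.3, -0.2, 0.4]
gripper_width: 0.752
```

```bash
python3 go.py .6557 0 .127 164.5 1
```

```text
t 37.98 tcp [ 6.555e-01 -3.000e-04  1.333e-01] w 0.752 F [ 0.3 -0.2  0.4] J [ 14.  33.  -6.  -0. -51. -30.]
turn [-0.004 -0.008  0.002] shift [ 0.003  0.004 -0.105] per row, n= 1.0
```

Call:
{"api": "move_arm", "payload": {
  "series": [
    [[0,0,0,0,0,-0.07,0.75],[0,0,0,0,0,-0.04,0.75],[0,0,0,0,0,0,0.3],[0,0,0,0,0,0,0.3],[0,0,0,0,0,0,0.3],[0,0,0,0,0,0,0.3],[0,0,0,0,0,0,0.3]]
  ]
}}

```text
time_s: 38.85
tcp_pos: [0.6561, -0.0001, 0.1274]
ee_rot: [[0.001, -0.964, 0.267], [0.001, 0.267, 0.964], [-1.0, -0.001, 0.001]]
wrist_force: [0.5, 1.2, 0.0]
gripper_width: 0.468
```

```bash
python3 go.py .6557 0 .127 164.5 1;python3 near.py wrist .6555 0 wr29
```

```text
t 38.85 tcp [ 6.561e-01 -1.000e-04  1.274e-01] w 0.468 F [0.5 1.2 0. ] J [ 14.  33.  -6.  -0. -50. -30.]
turn [-0.007  0.008  0.   ] shift [-0.006  0.002 -0.006] per row, n= 1.0
wrist foot [ 0.6556 -0.0005] 186 632 0.0 top c [655.1  -1.4] [21.2 59.3] yaw -15.4
```

Call:
{"api": "move_arm", "payload": {
  "series": [
    [[0,0,0,0,0,0.15,0.3],[0,0,0,0,0,0.3,0.3],[0,0,0,0,0,0.4,0.3],[0,0,0,0,0,0.45,0.3],[0,0,0,0,0,0.45,0.3],[0,0,0,0,0,0.4,0.3],[0,0,0,0,0,0.2,0.3],[0,0,0,0,0,0,0.3]]
  ]
}}

```text
time_s: 39.9
tcp_pos: [0.6542, -0.0004, 0.2784]
ee_rot: [[0.002, -0.963, 0.268], [0.002, 0.268, 0.963], [-1.0, -0.002, 0.003]]
wrist_force: [0.3, -0.7, -3.3]
gripper_width: 0.468
```

```bash
python3 go.py .4727 -.1275 .265 175.15 7
```

```text
t 39.9 tcp [ 6.542e-01 -4.000e-04  2.784e-01] w 0.468 F [ 0.3 -0.7 -3.3] J [ 14.  25.   4.  -0. -68. -30.]
turn [-0.002  0.002  0.191] shift [-0.432 -0.303 -0.032] per row, n= 7.0
```

Call:
{"api": "move_arm", "payload": {
  "series": [
    [[0,0,0.17,-0.24,-0.18,0,0.3],[0,0,0.17,-0.37,-0.26,0,0.3],[0,0,0.17,-0.38,-0.27,0,0.3],[0,0,0.17,-0.38,-0.27,0,0.3],[0,0,0.17,-0.38,-0.27,0,0.3],[0,0,0.17,-0.38,-0.27,0,0.3],[0,0,0.17,-0.37,-0.26,0,0.3],[0,0,0.15,-0.24,-0.18,0,0.3],[0,0,0,0,0,0,0.3],[0,0,0,0,0,0,0.3]]
  ]
}}

```text
time_s: 41.15
tcp_pos: [0.479, -0.1206, 0.2672]
ee_rot: [[-0.02, -0.997, 0.08], [0.002, 0.08, 0.997], [-1.0, 0.02, 0.001]]
wrist_force: [0.4, 0.1, -2.6]
gripper_width: 0.47
```

```bash
python3 go.py .4727 -.1275 .2 175.15 1
```

```text
t 41.15 tcp [ 0.479  -0.1206  0.2672] w 0.47 F [ 0.4  0.1 -2.6] J [  5.  11. -19.  -0. -61.  -9.]
turn [-0.016 -0.14  -0.034] shift [-0.105 -0.115 -1.12 ] per row, n= 1.0
```

Call:
{"api": "move_arm", "payload": {
  "series": [
    [[-0.01,-0.13,-0.03,-0.11,-0.115,0,0.3],[0,0,0,0,0,-0.1,0.3],[0,0,0,0,0,-0.3,0.3],[0,0,0,0,0,-0.35,0.3],[0,0,0,0,0,-0.3,0.3],[0,0,0,0,0,-0.1,0.3],[0,0,0,0,0,0,0.3],[0,0,0,0,0,0,0.3]]
  ]
}}

```text
time_s: 42.15
tcp_pos: [0.474, -0.1269, 0.1953]
ee_rot: [[0.002, -0.997, 0.083], [0.001, 0.083, 0.997], [-1.0, -0.002, 0.001]]
wrist_force: [-0.3, 0.5, -2.0]
gripper_width: 0.467
```

```bash
python3 go.py .4727 -.1275 .135 175.15 1;python3 near.py wrist .4653 -.2076 wr30
```

```text
t 42.15 tcp [ 0.474  -0.1269  0.1953] w 0.467 F [-0.3  0.5 -2. ] J [  4.  15. -26.  -0. -49.  -9.]
turn [-0.004  0.011 -0.014] shift [-0.022 -0.011 -1.005] per row, n= 1.0
wrist foot [ 0.461  -0.2062] 11 99 0.0 top c [ 464.4 -218.5] [42.  40.7] yaw 86.5
```

View pics/wr30.png

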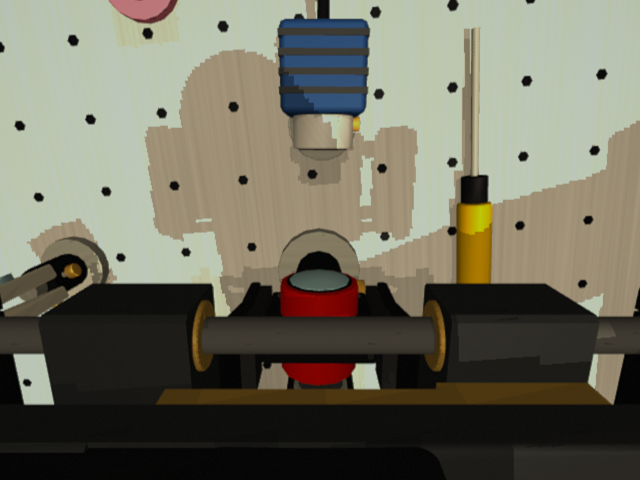

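Call:
{"api": "move_arm", "payload": {
  "series": [
    [[0,0.01,-0.01,-0.022,-0.01,-0.2,0.3],[0,0,0,0,0,-0.3,0.3],[0,0,0,-0.01,-0.005,-0.3,0.3],[0,0,0,-0.01,-0.005,-0.2,0.3],[0,0,0,0,0,0,0.3],[0,0,0,0,0,0,0.3]]
  ]
}}

```text
time_s: 42.95
tcp_pos: [0.472, -0.1282, 0.1338]
ee_rot: [[0.004, -0.996, 0.084], [0.001, 0.084, 0.996], [-1.0, -0.004, 0.001]]
wrist_force: [0.5, 0.2, -2.1]
gripper_width: 0.468
```

```bash
python3 go.py .4727 -.1275 .1275 175.15 1
```

```text
t 42.95 tcp [ 0.472  -0.1282  0.1338] w 0.468 F [ 0.5  0.2 -2.1] J [  4.  20. -30.  -0. -40.  -9.]
turn [-0.005  0.031 -0.002] shift [ 0.012  0.012 -0.105] per row, n= 1.0
```

Call:
{"api": "move_arm", "payload": {
  "series": [
    [[0,0.03,0,0.006,0.01,-0.04,0.3],[0,0,0,0,0,-0.04,0.3],[0,0,0,0,0,0,0.3]]
  ]
}}

```text
time_s: 43.32
tcp_pos: [0.4732, -0.1276, 0.13]
ee_rot: [[0.003, -0.996, 0.084], [0.001, 0.084, 0.996], [-1.0, -0.003, 0.001]]
wrist_force: [-0.3, 0.4, -2.0]
gripper_width: 0.472
```

```bash
python3 go.py .4727 -.1275 .1275 175.15 1
```

```text
t 43.33 tcp [ 0.4732 -0.1276  0.13  ] w 0.472 F [-0.3  0.4 -2. ] J [  4.  20. -30.  -0. -40.  -9.]
turn [-0.005  0.021 -0.004] shift [-0.009  0.001 -0.041] per row, n= 1.0
```

Call:
{"api": "move_arm", "payload": {
  "series": [
    [[0,0.02,0,-0.01,0,-0.04,0.3],[0,0,0,0,0,-0.04,0.3],[0,0,0,0,0,-0.02,0.3]]
  ]
}}

```text
time_s: 43.7
tcp_pos: [0.4729, -0.1275, 0.1273]
ee_rot: [[-0.0, -0.997, 0.083], [-0.0, 0.083, 0.997], [-1.0, 0.0, -0.0]]
wrist_force: [-1.4, 1.9, 4.2]
gripper_width: 0.465
```

```bash
python3 go.py .4727 -.1275 .1275 175.15 1; python3 near.py wrist .4721 -.1279 wr31
```

```text
t 43.7 tcp [ 0.4729 -0.1275  0.1273] w 0.465 F [-1.4  1.9  4.2] J [  4.  20. -30.   0. -39.  -9.]
turn [ 0.002 -0.001 -0.014] shift [-0.003  0.001  0.004] per row, n= 1.0
wrist foot [ 0.4723 -0.128 ] 185 628 0.0 top c [ 472.5 -129.2] [21.7 58.3] yaw -4.7
```

Good. Release, rise, then move clear (towards +x) and check all.

Call:
{"api": "move_arm", "payload": {
  "series": [
    [[0,0,0,0,0,0,0.3],[0,0,0,0,0,0,0.75],[0,0,0,0,0,0,0.75],[0,0,0,0,0,0,0.75],[0,0,0,0,0,0.2,0.75],[0,0,0,0,0,0.35,0.75],[0,0,0,0,0,0.4,0.75],[0,0,0,0,0,0.5,0.75],[0,0,0,0,0,0.5,0.75],[0,0,0,0,0,0.5,0.75],[0,0,0,0.1,0.2,0.4,0.75],[0,0,0,0.2,0.4,0,0.75],[0,0,0,0.3,0.5,0,0.75],[0,0,0,0.3,0.5,0,0.75],[0,0,0,0.3,0.5,0,0.75],[0,0,0,0.3,0.5,0,0.75],[0,0,0,0.2,0.3,0,0.75],[0,0,0,0,0,0,0.75],[0,0,0,0,0,0,0.75]]
  ]
}}

```text
time_s: 46.12
tcp_pos: [0.5764, 0.0501, 0.3171]
ee_rot: [[0.015, -0.996, 0.083], [-0.0, 0.083, 0.997], [-1.0, -0.015, 0.001]]
wrist_force: [-0.1, 0.2, 0.0]
gripper_width: 0.741
```

```bash
cat > chk.py <<'E'
from near import *
import sys
T={"lamp":(.4991,.1909),"sample":(.4923,.1112),"blue":(.4856,.0315),"iris":(.4788,-.0482),"red":(.4721,-.1279),"cam":(.4653,-.2076)}
for cam in sys.argv[1:]:
    im,d,P=look(cam,"chk_"+cam+str(np.random.randint(9999)))
    p,uv=cloud(d,np.ones(d.shape,bool),P); F={}
    for n,(x,y) in T.items():
        q=p[(np.hypot(p[:,0]-x,p[:,1]-y)<.03)&(p[:,2]>.001)&(p[:,2]<.12)]
        try:
            f,na,nb,e=foot(q); f,na,nb,e=foot(q[np.hypot(*(q[:,:2]-f).T)<.027])
        except Exception as ex: print(n,"fail"); continue
        h=q[(q[:,2]>.0915)&(q[:,2]<.0985)][:,:2]; a=np.nan
        if len(h)>20:
            w,v=np.linalg.eigh(np.cov(h.T)); a=np.degrees(np.arctan(v[1,1]/v[0,1]))
        F[n]=f; print(cam,n,f,na,nb,"yaw",round(float(a),1))
    if "lamp" in F and "cam" in F:
        u=(F["cam"]-F["lamp"]); u/=np.linalg.norm(u); print("line len",np.linalg.norm(F["cam"]-F["lamp"]),"perp yaw",np.degrees(np.arctan2(u[0],-u[1])))
        for n in F: w=F[n]-F["lamp"]; print("  ",n,"along",(w@u*1e3).round(1),"off",((w[0]*-u[1]+w[1]*u[0])*1e3).round(1))
E
python3 go.py .5 .1 .27 175; python3 chk.py scene side wrist; ls pics | grep chk
```

```text
t 46.12 tcp [0.5764 0.0501 0.3171] w 0.741 F [-0.1  0.2  0. ] J [ 21.  16.  -5.   0. -68. -26.]
turn [ 0.002  0.11  -0.027] shift [-1.273  0.832 -0.786] per row, n= 1
scene lamp [0.4976 0.1917] 111 213 yaw 80.3
scene sample [0.4917 0.1122] 94 204 yaw -5.2
scene blue [0.485  0.0321] 98 192 yaw -4.6
scene iris [ 0.4781 -0.0467] 108 192 yaw -8.9
scene red [ 0.4715 -0.1272] 98 194 yaw -6.2
scene cam [ 0.4636 -0.207 ] 114 199 yaw -4.8
line len 0.40011173309509573 perp yaw -4.872950134805223
   lamp along 0.0 off 0.0
   sample along 79.7 off 0.8
   blue along 160.1 off 0.9
   iris along 239.1 off 0.8
   red along 320.0 off 1.1
   cam along 400.1 off 0.0
side lamp [0.4894 0.1977] 12 13 yaw -76.9
side sample [0.4912 0.1124] 23 13 yaw -8.0
side blue [0.4842 0.0333] 30 14 yaw -6.5
side iris [ 0.4752 -0.0455] 23 17 yaw -4.1
side red [ 0.4699 -0.1252] 16 47 yaw -5.0
side cam [ 0.4647 -0.207 ] 75 69 yaw -5.6
line len 0.40544773843990917 perp yaw -3.4980458988836016
   lamp along 0.0 off 0.0
   sample along 85.1 off 7.1
   blue along 164.4 off 4.9
   iris along 243.6 off 0.7
   red along 323.5 off 0.3
   cam along 405.4 off 0.0
lamp fail
wrist sample [0.4926 0.1111] 87 252 yaw -12.8
wrist blue [0.4861 0.0311] 79 60 yaw -5.1
wrist iris [ 0.4796 -0.048 ] 86 93 yaw -5.7
wrist red [ 0.4728 -0.1286] 140 297 yaw nan
cam fail
chk_scene8429.png
chk_side4972.png
chk_wrist8427.png
  return _methods._mean(a, axis=axis, dtype=dtype,
  ret = um.true_divide(
```

Call:
{"api": "move_arm", "payload": {
  "series": [
    [[0,0,0,0,0.3,0.1,0.75],[0,0,0,0,0.5,0.1,0.75],[0,0,0,0,0.6,0.1,0.75],[0,0,0,0,0.6,0,0.75],[0,0,0,0,0.6,0,0.75],[0,0,0,0,0.6,0,0.75],[0,0,0,0,0.6,0,0.75],[0,0,0,0,0.5,0,0.75],[0,0,0,0,0.3,0,0.75],[0,0,0,0,0,0,0.75],[0,0,0,0,0,0,0.75]]
  ]
}}

```text
time_s: 47.65
tcp_pos: [0.5733, 0.3375, 0.3412]
ee_rot: [[0.021, -0.996, 0.087], [0.003, 0.087, 0.996], [-1.0, -0.021, 0.005]]
wrist_force: [-0.1, -0.5, -0.0]
gripper_width: 0.753
```

```bash
rm pics/chk*; python3 chk.py scene side wrist 2>/dev/null; ls pics | grep chk; python3 near.py scene .6563 -.121 x1; python3 near.py side .6573 -.1217 x2; cd pics; for c in scene side wrist; do mv chk_$c*.png fin_$c.png; done
```

```text
scene lamp [0.4977 0.1917] 98 218 yaw 81.0
scene sample [0.4914 0.1119] 105 206 yaw -5.1
scene blue [0.4848 0.0319] 105 194 yaw -4.8
scene iris [ 0.4784 -0.047 ] 104 191 yaw -8.8
scene red [ 0.4713 -0.1273] 108 198 yaw -5.7
scene cam [ 0.4639 -0.2068] 113 194 yaw 0.8
line len 0.3999353011259098 perp yaw -4.838020868487254
   lamp along 0.0 off 0.0
   sample along 80.1 off 0.5
   blue along 160.3 off 0.7
   iris along 239.4 off 0.9
   red along 320.1 off 0.7
   cam along 399.9 off 0.0
side lamp [0.493  0.1962] 18 13 yaw -87.9
side sample [0.4912 0.1131] 24 13 yaw -6.5
side blue [0.4812 0.0355] 23 14 yaw -4.8
side iris [ 0.4765 -0.0454] 27 17 yaw -5.3
side red [ 0.4701 -0.125 ] 20 47 yaw -4.4
side cam [ 0.4648 -0.2073] 74 68 yaw -5.7
line len 0.404474744169182 perp yaw -3.995766502457261
   lamp along 0.0 off 0.0
   sample along 83.1 off 4.0
   blue along 161.1 off -0.5
   iris along 242.1 off 0.4
   red along 322.0 off -0.4
   cam along 404.5 off 0.0
wrist lamp [0.4988 0.1912] 30 0 yaw 84.5
sample fail
blue fail
iris fail
red fail
cam fail
chk_scene4363.png
chk_side38.png
chk_wrist7099.png
scene foot [ 0.6563 -0.1211] 144 221 0.1 top c [ 655.1 -112.6] [48.5 36. ] yaw 16.6
side foot [ 0.6572 -0.1216] 74 167 0.32 top c [ 653.8 -114.7] [46.1 41.1] yaw 20.2
```

View pics/fin_scene.png

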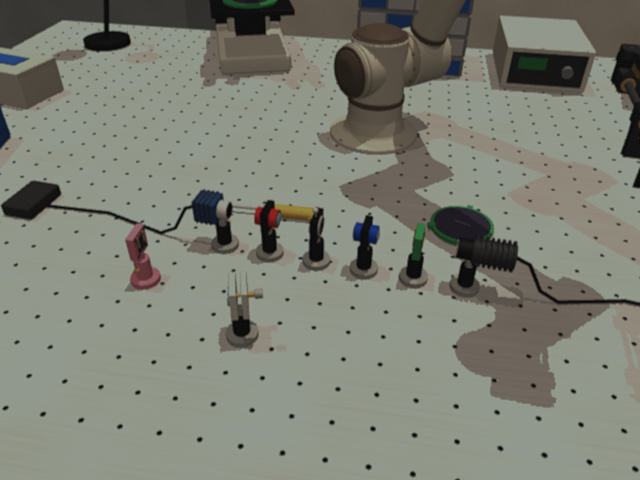

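View pics/fin_side.png

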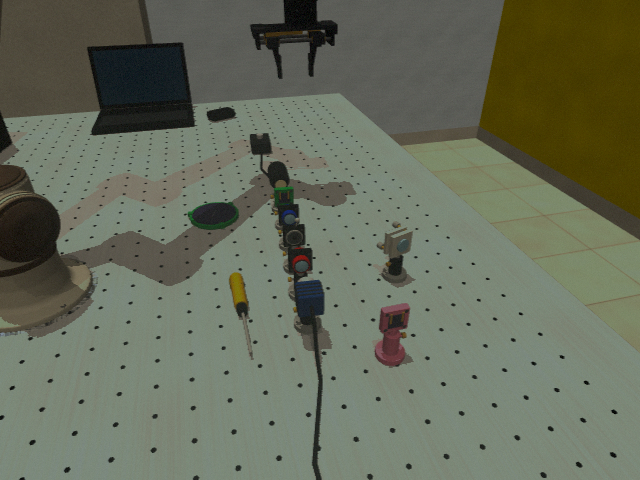

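View pics/fin_wrist.png

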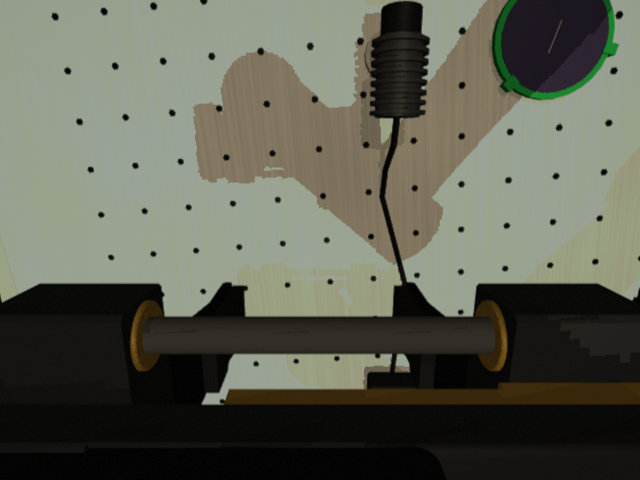

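```bash
python3 -c "
from station import r
print(r.finish_job(), r.sense()['time_s'])"
```

```text
the job is handed in; nothing more can be done
the job is handed in; nothing more can be done
```

I placed the green sample holder, blue lens, iris and red lens in that order between the lamp and the camera, and handed the job in at about 48 s of the 128 s allowed.

- **Position:** the last scene-camera check put the four posts 80.1, 160.3, 239.4 and 320.1 mm from the lamp. All were within 1 mm of the lamp–camera line, which measured 399.9 mm.
- **Squareness:** square to the beam is -4.8°. The sample holder, blue lens and red lens read -5.1°, -4.8° and -5.7° in the scene view.
- **Upright and undisturbed:** all four stand upright. The mirror mount measures where it started, and the pictures show the wafer box, hex driver and pink look-alike in place. The largest contact force I read was about 20 N, when pressing the sample holder's foot down.

**Checks that disagreed:**
- The iris read -8.8° in the scene view, but -5.3° in the side view and -5.7° from the wrist. I put the odd reading down to its lever and disc.
- The side view gave post positions a few millimetres off. The posts hide one another from that side, so I did not rely on it.
- The last wrist picture did not show the four elements. The one before it agreed within about 1 mm on position, but gave the sample holder's angle as -12.8°. I went with the scene reading there.

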